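Run a batch of camera modules through the microscope's indexing table

TASK

Stand every camera module from the blue mat in a nest of its own on the round indexing table, then lift the red sprung plunger knob, turn the table past the middle station to the inspection station (pointer at the green mark, loaded nests under the microscope) and let the plunger drop fully home. With the table locked there, swing the tally counter's sprung lever to its stop and let it spring back; then lift the plunger again, turn the table back to the loading station (blue mark) and let the plunger drop home, and finally set all the modules down upright side by side in the green tray. Leave the flux tin, spray can and solder spool alone.

Things in the scene. Friction and masses are not known exactly. Their poses are not given: they have to be found in the camera images.
- stand: Fixed indexing table with microscope; origin on the bench at the turning axis, z up. Base 230 mm across, 30 mm high. In this frame the pillar is at x +175 mm and the tube (36 mm wide, lowest point 172 mm up) over x +75 mm, y 0. Rim marks show the stations, counterclockwise from +x: blue = loading -105 deg, grey = middle -170 deg, green = inspection -235 deg; each has an index hole.
- head (a joint): Turn of the aluminium table top (208 mm across, top face 44 mm up) in rad, CLOCKWISE from above: 0 loading (the start), 1.134 middle, 2.269 inspection; stops at -0.05 and 2.32. Friction 0.06 N m; stays where left. Locked at a station (play 0.02) while the plunger is home; free with it lifted over 10 mm. It carries the plunger: one grip on the knob both lifts and turns.
- plunger (a joint): Lift of the sprung index plunger in m: 0 = fully home in a hole, 0.018 = upper stop, about 0.010 when its foot rests on the ring between holes. Spring and weight pull it down with 4 N at home, 7 N at the top. Let go over a hole it drops in by itself; the holes are 3 mm wider than the 8 mm round-footed pin.
- knob (a point): Centre of the red plunger knob, round, upright, 23 mm across, 26 mm high, 85 mm from the turning axis. At home its centre is 71 mm above the bench; below it (58 mm) a brass bush 18 mm across, then the table top at 44 mm. It rises with the plunger and goes round with the top: it stands at -105 deg minus the joint head, counterclockwise from +x of stand.
- nest0 (a point): Centre of the floor of nest 1 of 3 on the table top, 44 mm above the bench and 68 mm from the turning axis: a square black frame, 34 mm inside, walls 3 mm thick, 5 mm high. Its sides lie along and across the line from the turning axis to this point (not along this point's own axes). It turns with the top.
- nest1 (a point): Centre of the floor of nest 2 of 3 on the table top, 44 mm above the bench and 68 mm from the turning axis: a square black frame, 34 mm inside, walls 3 mm thick, 5 mm high. Its sides lie along and across the line from the turning axis to this point (not along this point's own axes). It turns with the top.
- nest2 (a point): Centre of the floor of nest 3 of 3 on the table top, 44 mm above the bench and 68 mm from the turning axis: a square black frame, 34 mm inside, walls 3 mm thick, 5 mm high. Its sides lie along and across the line from the turning axis to this point (not along this point's own axes). It turns with the top.
- cam0 (a point): Centre (half-way up) of camera module 1: square aluminium housing 28 x 28 x 24 mm, 30 to 65 g; a black lens 18 mm across rises 6 mm above its top. x, y along its sides, z up. May be absent. Begins on the blue mat, 2 mm thick (centre 14 mm above the bench); in a nest its centre is 56 mm up, in the tray 16 mm above the tray's underside.
- cam1 (a point): Centre (half-way up) of camera module 2: square aluminium housing 28 x 28 x 24 mm, 30 to 65 g; a black lens 18 mm across rises 6 mm above its top. x, y along its sides, z up. May be absent. Begins on the blue mat, 2 mm thick (centre 14 mm above the bench); in a nest its centre is 56 mm up, in the tray 16 mm above the tray's underside.
- cam2 (a point): Centre (half-way up) of camera module 3: square aluminium housing 28 x 28 x 24 mm, 30 to 65 g; a black lens 18 mm across rises 6 mm above its top. x, y along its sides, z up. May be absent. Begins on the blue mat, 2 mm thick (centre 14 mm above the bench); in a nest its centre is 56 mm up, in the tray 16 mm above the tray's underside.
- tray: Loose green tray for finished modules, 110 x 160 x 20 mm (x, y, z), walls and floor 4 mm thick, 250 g; origin at the centre of its underside, on the bench.
- lever (a joint): Swing of the tally counter's lever in rad, counterclockwise from above: 0 = rest, 0.9 = stop. Sprung back to rest, 1.2 N at the post at rest and 4 N at the stop; let go, it returns by itself in under half a second. The counter is bolted down.
- lever_post (a point): Point to take on the lever's upright black post: 12 mm across, on the lever arm 66 mm from its turning axis. The post rises to 104 mm above the bench; this point is at 88 mm, and the flat arm that carries the post has its top at 53 mm. It moves with the lever.
- lever_axis (a point): Point on the vertical turning axis of the lever, 88 mm above the bench; below it the steel counter box, 62 x 56 mm and 46 mm high (foot 75 x 70 mm).
- flux: Bystander: orange flux tin with a steel lid, 44 mm across, 24 mm high, loose. Origin at its underside.
- spray: Bystander: spray can, 52 mm across, 170 mm high, loose. Origin at its underside.
- spool: Bystander: solder spool, 56 mm across, 40 mm high, loose. Origin at its underside.
There are look-alikes about, which are no part of the job. Leave any turquoise look-alike of the part that bears cam1 alone.

How it is judged:
On the way, in this order (a step that is already met when the one before it is completed fails the run):
1. every module stands upright, down in a nest, with the table locked at the loading station ((distance between cam0 and nest0 below 0.0145 m or distance between cam0 and nest1 below 0.0145 m or distance between cam0 and nest2 below 0.0145 m) and angle between each of cam0, cam1, cam2's own z axis and vertical below 0.12 rad and (distance between cam1 and nest0 below 0.0145 m or distance between cam1 and nest1 below 0.0145 m or distance between cam1 and nest2 below 0.0145 m) and (distance between cam2 and nest0 below 0.0145 m or distance between cam2 and nest1 below 0.0145 m or distance between cam2 and nest2 below 0.0145 m) and value of joint head between -0.05 and 0.05 rad and value of joint plunger below 0.002 m), for 0.2 s.
2. the table is turned to the inspection station with every module in its nest, and the plunger has dropped home ((distance between cam0 and nest0 below 0.0145 m or distance between cam0 and nest1 below 0.0145 m or distance between cam0 and nest2 below 0.0145 m) and angle between each of cam0, cam1, cam2's own z axis and vertical below 0.12 rad and (distance between cam1 and nest0 below 0.0145 m or distance between cam1 and nest1 below 0.0145 m or distance between cam1 and nest2 below 0.0145 m) and (distance between cam2 and nest0 below 0.0145 m or distance between cam2 and nest1 below 0.0145 m or distance between cam2 and nest2 below 0.0145 m) and value of joint head between 2.219 and 2.319 rad and value of joint plunger below 0.002 m), for 0.2 s.
3. the tally lever is swung to its stop while the table is locked at the inspection station (value of joint lever above 0.84 rad and value of joint head between 2.219 and 2.319 rad and value of joint plunger below 0.002 m), for 0.02 s.
4. the tally lever has sprung back to rest (value of joint lever below 0.06 rad and value of joint head between 2.219 and 2.319 rad and value of joint plunger below 0.002 m), for 0.2 s.
5. the table is turned back to the loading station and the plunger has dropped home (value of joint head between -0.05 and 0.05 rad and value of joint plunger below 0.002 m), for 0.2 s.
At the end, for the whole second after the job is handed in: Every module is inside the green tray on its floor (centre under 21 mm above the tray's underside), upright within 0.15 rad; the tray is flat; the table is within 0.05 rad of the loading station, plunger within 2 mm of home; the lever is within 0.06 rad of rest (all of step 5 and x of cam0 in the frame of tray between -0.046 and 0.046 m and y of cam0 in the frame of tray between -0.071 and 0.071 m and z of each of cam0, cam1, cam2 in the frame of tray below 0.021 m and angle between each of cam0, cam1, cam2's own z axis and vertical below 0.15 rad and x of cam1 in the frame of tray between -0.046 and 0.046 m and y of cam1 in the frame of tray between -0.071 and 0.071 m and x of cam2 in the frame of tray between -0.046 and 0.046 m and y of cam2 in the frame of tray between -0.071 and 0.071 m and angle between tray's own z axis and vertical below 0.1 rad and value of joint lever below 0.06 rad); the robot touches nothing.
It fails at once if the flux tin is shoved more than 40 mm or tipped (distance of flux from where it was at the start of the episode above 0.04 m or angle between flux's own z axis and vertical above 0.4 rad).
It fails at once if the spray can is shoved more than 40 mm or tipped (distance of spray from where it was at the start of the episode above 0.04 m or angle between spray's own z axis and vertical above 0.4 rad).
It fails at once if the solder spool is shoved more than 40 mm or tipped (distance of spool from where it was at the start of the episode above 0.04 m or angle between spool's own z axis and vertical above 0.4 rad).
Of module0, module1, module2 only 2 to 3 are there at a start; the rules pass over those that are not, and their reading is None.
At some moment in a run one of module0, module1, module2, tray may be knocked a few centimetres aside while the robot is not near it.
Once in a run the grip may slacken for a moment while it holds something.
It also fails if it takes over 210 s, if anything falls off the work surface, if the arm or the gripper's body presses on something with over 40 N, if the wrist force passes 120 N, or if a joint passes its speed limit or range.

ROBOT

A 6-joint arm with a two-finger parallel gripper is mounted at the origin on the work surface. World frame = base frame: x ahead of the robot, y to its left, z up, the work surface at z = 0. Lengths are in m, angles in rad, forces in N, time in s.
With the tool pointing down it reaches from about 0.25 to 0.775 m from the base axis. Payload 8.9 kg.
Tool frame: the origin (TCP) lies at the centre of the arm's flange, where the gripper is bolted on; the fingertips stand ahead of it and the grasp point (between the pads) lies 155 mm ahead of it (r.tips_ahead is the z of the fingertips in the tool frame, in m); z points along the fingers, y is the line along which they close (so a half turn about z gives the same grasp; the last joint's range is limited). The gripper opens to 85 mm and grips with 20 to 120 N. Pads are 22 mm wide; open, the fingers measure 114 mm over their backs; the gripper's body (76 mm by 85 mm) begins 54 mm behind the grasp point. The pads swing forward as they close: fully open they stand 13 mm farther back than shut.
Start: joints at [1.209, 0.291, -0.153, 1.127, 0, 1.431], TCP at [0.116, 0.512, 0.405] pointing down, gripper open.
Joint ranges: [-2.52, 2.52], [-0.91, 1.74], [-1.3, 1.37], [-1.96, 2.02], [-1.52, 1.47], [-3.14, 3.14]. Speed limits (rad/s): [2.22, 2.22, 2.79, 3.14, 3.14, 3.14].

INTERFACE

Orientations are given as a rotation vector (axis times angle).
In Python, from workcell import observe, optics, r gives the robot as it stands. The module is installed in compiled form; this text tells all that it offers.
- The arm moves only by the tool play_rows, never from a script. Its argument "series" is text: rows parted by semicolons, each of 7 numbers parted by spaces: the shift along the world's x, y, z each as a share of 400 mm, from -1 to 1, then the turn, a rotation vector about the world's x, y, z each as a share of 180 degrees, from -1 to 1, then the closure in counts, from 0 (fully open) to 255 (shut). In form: tx ty tz rx ry rz claw; .... A call has 1 to 10 rows; each row is the pose to reach, as a shift and turn from the pose commanded when the call began, turning the shorter way round; what a row does not reach only later rows make up. A row lasts 1/12 s, in which the tool goes at most 41.7 mm and 7.16 degrees, less where a joint would pass 70% of its speed; a pose out of reach is approached as far as the arm can. A call with a number of a shift or a turn outside -1 to 1 is refused whole. A call with a gripper value outside its range is refused whole. The fingers move at their own pace and stop on an object; the grip force is fixed at half the most. Time passes only in rows, so rows that repeat a pose let the fingers close. It gives the time, the measured TCP pose, the force, the opening and the grip force at its end, in the units of the state.
- observe(): the state, without advancing time (a new reading comes with each control period).
- optics.get_image(name): name is "scene" or "top"; returns (picture, depth): 384x512x3 uint8, red, green, blue; 384x512 float32, m along the optical axis (not along the pixel's ray), 0 where there is no reading.
- optics.get_calibration(name): a dict with "fx", "fy", "cx", "cy" (pixels), "eye" and "rotation" of the camera in the world. Camera axes: x right, y up, looking along -z (the intrinsics and any distortion apply to the point x, -y, -z); pixel columns grow to the right and rows downward; lengths in m; the calibration is good to about 2 mm. A picture is of the moment at which its call begins. get_calibration takes no time and is no camera call.
- r.job_done(): hands the job in; it is judged then, once.
The state is a dict: "clock": time; "joint_pos": joint angles; "joint_velocities": joint speeds; "joint_torque": joint torques, N m; "tcp_pos": TCP position; "tool_rot": TCP orientation; "ft_force": force on the tool from outside, world axes, zero at the start; "moment": the same for the moment, N m; "gripper_width": finger opening in m; "grip_force": force on a finger pad.
Only numpy, scipy, OpenCV 4.12 (cv2) and the standard library are available. Lean on these libraries where they do the work, as an engineer would, in place of code of your own. Each camera call takes 0.05 s, during which the arm holds its last target. There are 200 camera calls.

## Working session

There is one attempt and no reset: what is moved stays moved. The work goes in short steps, Python scripts to look and compute and a tool call to move; the robot and the scene stay as the last step left them, time stands still between calls to the robot, and variables do not carry over. Pictures are saved under pics/ and viewed, at most 14 in all, crops included, and the job is handed in when it is done.

Besides the shell and the picture viewer there is one more tool, called after "Request:" as name(argument=value, ...) on one line, values as JSON. play_rows: Moves the arm, as the interface text tells. Its arguments: {"type":"object","properties":{"series":{"type":"string"}},"required":["series"]}

```bash
mkdir -p pics
cat > h.py <<'E'
import numpy as np, cv2
from workcell import observe, optics, r
def snap(n):
    im,d=optics.get_image(n); return im,d,optics.get_calibration(n)
def ray(c,u,v):
    R=np.array(c['rotation']).reshape(3,3) if np.size(c['rotation'])==9 else cv2.Rodrigues(np.array(c['rotation'],float))[0]
    d=R@np.array([(u-c['cx'])/c['fx'],-(v-c['cy'])/c['fy'],-1.0]); return np.array(c['eye']),d
def plane(c,u,v,z):
    e,d=ray(c,u,v); return e+d*(z-e[2])/d[2]
def pt(c,u,v,dep):
    e,d=ray(c,u,v); return e+d*dep
def cloud(d,c):
    v,u=np.mgrid[:d.shape[0],:d.shape[1]]
    R=np.array(c['rotation']).reshape(3,3) if np.size(c['rotation'])==9 else cv2.Rodrigues(np.array(c['rotation'],float))[0]
    D=np.stack([(u-c['cx'])/c['fx'],-(v-c['cy'])/c['fy'],-np.ones(d.shape)],-1)@R.T
    return np.array(c['eye'])+D*d[...,None]
def save(n,im): cv2.imwrite('pics/'+n+'.png',im[...,::-1])
E
python3 - <<'E'
from h import *
for n in('scene','top'):
    im,d,c=snap(n); save(n+'0',cv2.resize(im,(768,576),interpolation=cv2.INTER_CUBIC)); np.savez(n+'0.npz',im=im,d=d); print(n,c)
print(observe(), r.tips_ahead)
E
```

```text
scene {'fx': 351.85455985958157, 'fy': 351.85455985958157, 'cx': 254.1209994121876, 'cy': 188.78932245980468, 'eye': array([0.9749976 , 0.34955435, 0.71785623]), 'rotation': array([0.35655127, 0.69345848, 2.04916293])}
top {'fx': 395.4720894582795, 'fy': 395.4720894582795, 'cx': 252.28455073154456, 'cy': 196.29348862240306, 'eye': array([0.42566535, 0.04388644, 1.12873914]), 'rotation': array([ 0.12308975, -0.08512665, -1.59525296])}
{'clock': 0.1, 'joint_pos': array([ 1.20867186e+00,  2.91220710e-01, -1.54023399e-01,  1.12670814e+00,
        6.38981247e-06,  1.43151919e+00]), 'joint_velocities': array([ 0.00110618, -0.00110825,  0.00163019, -0.00105356,  0.00077201,
       -0.0002869 ]), 'joint_torque': array([ 1.85553290e-03, -5.37974846e+01,  3.31919253e+01,  9.31566028e-03,
       -2.02752126e-04,  4.56960933e-06]), 'tcp_pos': array([0.11594691, 0.51184837, 0.40420155]), 'tool_rot': array([-3.49291283e-01, -3.12181939e+00,  1.75630563e-03]), 'ft_force': array([-0.43904113,  0.16416093,  0.96102958]), 'moment': array([0.07789753, 0.02733959, 0.00616847]), 'grip_force': 0.0, 'gripper_width': 0.08555961405116616} 0.1734
```

View pics/scene0.png

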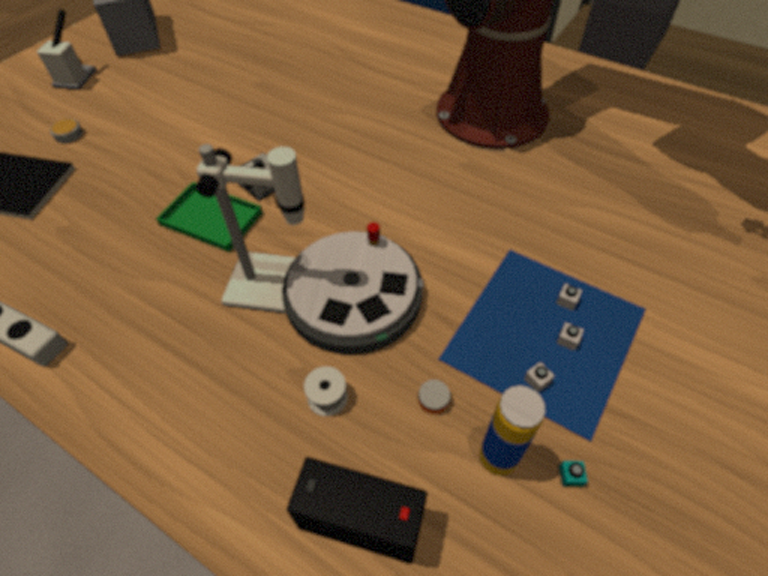

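View pics/top0.png

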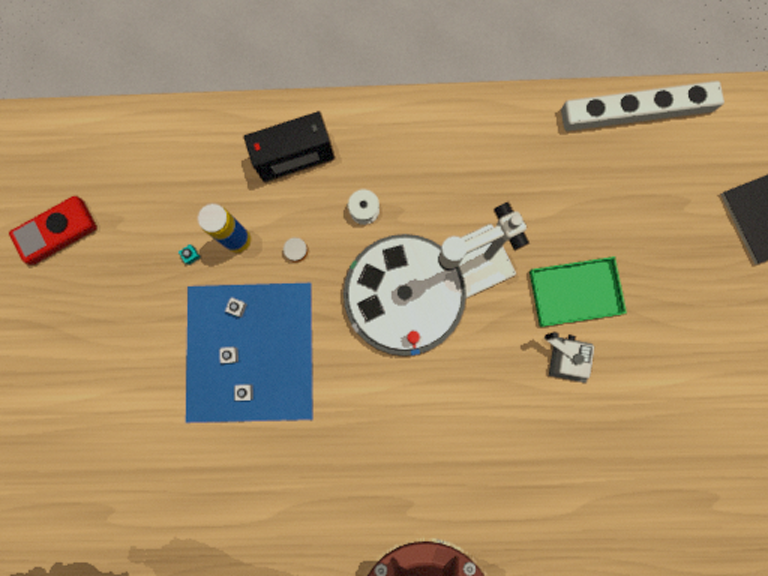

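The top view (768 px scale) shows three silver modules on the blue mat at (235,307), (228,355) and (242,393). A turquoise look-alike sits off the mat at (189,254) and I'll leave it alone. The knob is at (413,338), the nests at (395,257), (371,276) and (371,308), the tray at (577,292), and the counter at (573,358) with its lever to the upper left. The black power box and red meter could be confused with parts but aren't part of the job.

```bash
cat > meas.py <<'E'
from h import *
def comps(m,lo,hi):
    n,l,s,ce=cv2.connectedComponentsWithStats(m.astype(np.uint8)); return [(i,s[i],ce[i]) for i in range(1,n) if lo<=s[i,4]<=hi],l
def rect(c,mask,z):
    cs,_=cv2.findContours(mask.astype(np.uint8),cv2.RETR_EXTERNAL,cv2.CHAIN_APPROX_NONE); k=max(cs,key=cv2.contourArea)[:,0,:]
    P=np.array([plane(c,u,v,z)[:2] for u,v in k]); (x,y),(w,h),a=cv2.minAreaRect((P*1e4).astype(np.float32)); return np.round([x/1e4,y/1e4,w/1e4,h/1e4,a],4)
def modules(im,d,c,mode='top'):
    P=cloud(d,c); hsv=cv2.cvtColor(im,cv2.COLOR_RGB2HSV)
    return P,hsv
E
cat > m1.py <<'E'
from meas import *
im,d,c=snap('top'); P,hsv=modules(im,d,c); H,S,V=[hsv[...,i].astype(int) for i in range(3)]
# modules: bright low-sat around mat
blue=(H>98)&(H<125)&(S>120); b,l=comps(blue,2000,60000)
i,s,ce=max(b,key=lambda t:t[1][4]); print('mat',s,plane(c,*ce,0.002))
x,y,w,h=s[:4]; box=np.zeros_like(blue); box[y:y+h,x:x+w]=1
g=box&(S<70)&(V>110)
for k in comps(cv2.morphologyEx(g.astype(np.uint8),cv2.MORPH_CLOSE,np.ones((7,7))),40,900)[0]:
    m=cv2.morphologyEx(g.astype(np.uint8),cv2.MORPH_CLOSE,np.ones((7,7))); mm=comps(m,40,900)[1]==k[0]
    print('mod',k[1],k[2],rect(c,mm,0.026), 'depthz',np.median(P[...,2][mm]))
green=(H>50)&(H<75)&(S>120)
for k in comps(green,300,9000)[0]: print('green',k[1],rect(c,comps(green,300,9000)[1]==k[0],0.02))
red=((H<6)|(H>174))&(S>150)
for k in comps(red,20,300)[0]: 
    print('red',k[2],plane(c,*k[2],0.084),P[comps(red,20,300)[1]==k[0]].max(0))
top=(abs(P[...,2]-0.044)<0.006)&(S<60)&(V>120)
kk=comps(top,2000,30000)
for k in kk[0]:
    mm=kk[1]==k[0]; cs,_=cv2.findContours(mm.astype(np.uint8),cv2.RETR_EXTERNAL,cv2.CHAIN_APPROX_NONE); q=max(cs,key=cv2.contourArea)[:,0]
    W=np.array([plane(c,u,v,0.044)[:2] for u,v in q]); hull=cv2.convexHull((W*1e4).astype(np.float32)); print('disk',cv2.minEnclosingCircle(hull),cv2.fitEllipse(hull))
dark=(V<60)&(P[...,2]>0.035)&(P[...,2]<0.056)
for k in comps(dark,60,600)[0]: print('dark',k[1],k[2],rect(c,comps(dark,60,600)[1]==k[0],0.049))
cv2.imwrite('pics/lev1.png',cv2.resize(im[210:265,335:410,::-1],(750,550),interpolation=cv2.INTER_CUBIC))
sub=P[210:265,335:410]; print(np.round(sub[::3,::3,2]*1000).astype(int))
E
python3 m1.py
```

```text
mat [ 124  189   84   92 7033] [0.47182668 0.31820354 0.002     ]
mod [150 198  13  13 109] [156.01834862 204.        ] [5.58400e-01 3.41100e-01 2.95000e-02 2.92000e-02 6.68047e+01] depthz 0.027003179488596762
mod [146 231  11  11 111] [151.13513514 236.09009009] [0.4687 0.3546 0.0282 0.0282 0.3901] depthz 0.02684898252869261
mod [156 256  11  11 118] [161.10169492 261.12711864] [0.399  0.3261 0.0279 0.0279 0.1974] depthz 0.02640621105292118
green [ 353  171   64   47 2233] [ 0.5691 -0.3027  0.1088  0.1625  7.172 ]
red [171.    97.25] [0.84823069 0.28563826 0.084     ] [0.85005135 0.28877679 0.10330129]
red [275.16 224.8 ] [0.48728879 0.00893098 0.084     ] [0.49758442 0.0172504  0.08655586]
red [285.53061224 379.3877551 ] [ 0.09963665 -0.00426016  0.084     ] [0.09032299 0.0105674  0.05779846]
disk ((5728.30517578125, 205.4182891845703), 1035.27734375) ((5725.6064453125, 203.81942749023438), (2055.15966796875, 2058.80615234375), 88.31848907470703)
dark [459  58  11  10  94] [464.17021277  62.5       ] [ 9.35700e-01 -5.43600e-01  2.87000e-02  2.70000e-02  8.77984e+01]
dark [436  61  
[... 2549 characters left out ...]
 47   47   44   42   47    3    1    0   -1   -4]
 [  -3   -1   -2   -3   -1    3   -4    0    2   -3    1   -3   -2    4
     7    9    4    5   26   43    2    2    3   -2    1]
 [   1    0   -3   -1    0    0   -1   -5   -3   -1    1   -1   -1    4
     1   -2   -2   -1    1    3   -3    0   -3   -2    3]
 [  -1   -2    3    1    1    3    1    3   -3    1    0    2   -5    0
     2    3    3    0    3   -2    0   -3   -1    1   -1]
 [   2    4   -1   -1 1129    3    0    0    0   -3    4    1   -2   -1
     1    2    2    0    1    1    4    0   -2   -4    0]
 [   2    0   -7   -2   -3    1   -2    1   -3   -2   -2   -2   -1    1
     0    0   -2    1   -1    0    2   -1   -2    3   -1]]
```

View pics/lev1.png

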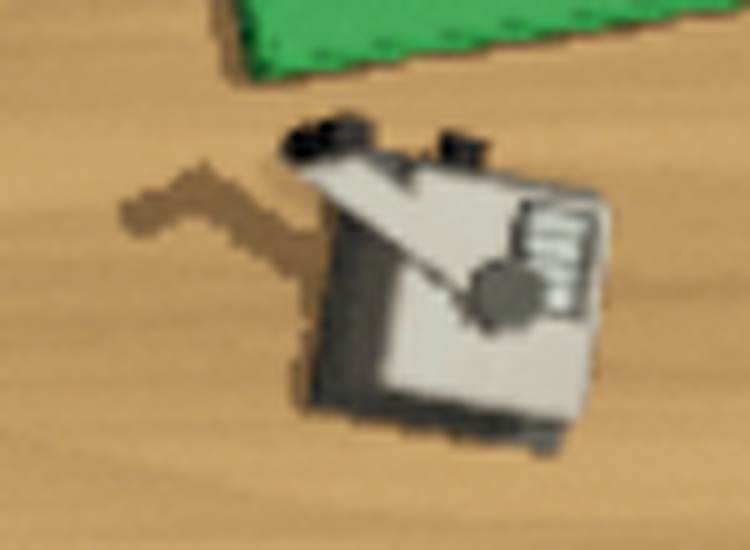

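```bash
cat > m2.py <<'E'
from meas import *
Z={n:np.load(n+'0.npz') for n in('top','scene')}
C={n:optics.get_calibration(n) for n in Z}
def near(n,u,v,f,r=9):
    im=Z[n]['im']; hsv=cv2.cvtColor(im,cv2.COLOR_RGB2HSV).astype(int); m=f(hsv)
    k,l=comps(m,3,5000); k=min(k,key=lambda t:np.hypot(*(t[2]-[u,v]))); return k[2],k[1][4]
def tri(a,b):
    (e,d),(f,g)=ray(C['top'],*a),ray(C['scene'],*b)
    s=np.linalg.lstsq(np.stack([d,-g],1),f-e,rcond=None)[0]; p,q=e+d*s[0],f+g*s[1]; return np.round((p+q)/2,4),np.round(np.linalg.norm(p-q),4)
dk=lambda h:h[...,2]<75
rd=lambda h:((h[...,0]<6)|(h[...,0]>174))&(h[...,1]>150)
for nm,a,b,f,z in[('c1',(156.5,204),(380.5,194),dk,.032),('c2',(151.5,236),(381,219),dk,.032),('c3',(161,261),(360,247.5),dk,.032),('n14',(263,171),(224.5,208),dk,.047),('n63',(247,184),(249,205),dk,.047),('n112',(247,205),(263,189),dk,.047),('knob',(275,225),(249,154),rd,.08)]:
    p,q=near('top',*a,f),near('scene',*b,f); print(nm,p,q,plane(C['top'],*p[0],z)[:2].round(4),plane(C['scene'],*q[0],z)[:2].round(4),tri(p[0],q[0]))
c=C['top']
print('axis',plane(c,385.3,239,.057),'post',plane(c,369.7,222.3,.104),'postbase',plane(c,364,224,.053))
P=cloud(Z['top']['d'],c)
for n,lo,hi,(x,y) in[('spray',.15,.185,(.67,.32)),('spool',.03,.05,(.72,.08)),('flux',.018,.03,(.65,.19)),('tube',.17,.5,(.61,-.05)),('tealbox',.01,.04,(.65,.38))]:
    m=(P[...,2]>lo)&(P[...,2]<hi)&(np.hypot(P[...,0]-x,P[...,1]-y)<.06); print(n,m.sum(),P[m].mean(0).round(3),P[m].min(0).round(3),P[m].max(0).round(3))
E
python3 m2.py
```

```text
c1 (array([157.6, 204. ]), np.int32(5)) (array([380.21428571, 195.07142857]), np.int32(14)) [0.5576 0.335 ] [0.4045 0.3272] (array([0.535 , 0.3146, 0.1784]), np.float64(0.0375))
c2 (array([152.6, 236. ]), np.int32(5)) (array([380.70588235, 221.58823529]), np.int32(17)) [0.4684 0.3484] [0.4745 0.3548] (array([0.4682, 0.3531, 0.0221]), np.float64(0.0039))
c3 (array([162., 260.]), np.int32(6)) (array([359.47368421, 249.26315789]), np.int32(19)) [0.4019 0.3218] [0.5649 0.3414] (array([ 0.4067,  0.3601, -0.2102]), np.float64(0.049))
n14 (array([262.80357143, 171.18452381]), np.int32(168)) (array([223.44491525, 207.67372881]), np.int32(236)) [0.6393 0.0371] [0.6406 0.0377] (array([0.6397, 0.037 , 0.0454]), np.float64(0.0002))
n63 (array([247.13714286, 184.31428571]), np.int32(175)) (array([248.18695652, 205.4       ]), np.int32(230)) [0.6036 0.0816] [0.6051 0.0824] (array([0.604 , 0.0816, 0.045 ]), np.float64(0.0001))
n112 (array([246.71084337, 204.84337349]), np.int32(166)) (array([262.06403941, 188.61083744]), np.int32(203)) [0.5465 0.0841] [0.5471 0.0839] (array([0.5467, 0.0839, 0.0464]), np.float64(0.0005))
knob (array([275.16, 224.8 ]), np.int32(50)) (array([248.47826087, 153.91304348]), np.int32(69)) [0.4875 0.0088] [0.4957 0.0125] (array([0.4884, 0.008 , 0.0706]), np.float64(0.0011))
axis [ 0.44305898 -0.28467732  0.057     ] post [ 0.48599207 -0.23343851  0.104     ] postbase [ 0.48482453 -0.23167439  0.053     ]
spray 347 [0.689 0.338 0.168] [0.666 0.315 0.15 ] [0.715 0.365 0.175]
spool 364 [0.735 0.089 0.04 ] [0.661 0.035 0.03 ] [0.771 0.122 0.048]
flux 184 [0.665 0.226 0.024] [0.644 0.204 0.019] [0.687 0.248 0.029]
tube 476 [ 0.605 -0.059  0.264] [ 0.584 -0.107  0.191] [ 0.634 -0.03   0.289]
tealbox 116 [0.661 0.412 0.024] [0.645 0.325 0.01 ] [0.68  0.44  0.039]
```

Both views agree within about 1 mm, and the sizes check out: axis to knob 86 mm, nests at 68–69 mm radius, and lever arm 67 mm. I chose the silver modules on the mat, lens-up, and left the turquoise one out. I'll start with the module at (0.399, 0.326).

Request:
play_rows(series="0.7075 -0.465 -0.2 0 0 0.0706 0;0.7075 -0.465 -0.2 0 0 0.0706 0;0.7075 -0.465 -0.2 0 0 0.0706 0;0.7075 -0.465 -0.2 0 0 0.0706 0;0.7075 -0.465 -0.2 0 0 0.0706 0;0.7075 -0.465 -0.2 0 0 0.0706 0;0.7075 -0.465 -0.2 0 0 0.0706 0;0.7075 -0.465 -0.2 0 0 0.0706 0;0.7075 -0.465 -0.2 0 0 0.0706 0;0.7075 -0.465 -0.2 0 0 0.0706 0")

```text
clock: 0.98
tcp_pos: [0.4019, 0.3236, 0.3234]
tool_rot: [-0.009, -3.141, 0.002]
ft_force: [-0.5, 0.2, -0.0]
gripper_width: 0.0852
grip_force: 0.0
```

Request:
play_rows(series="0 0 -0.1 0 0 0 0;0 0 -0.19 0 0 0 0;0 0 -0.28 0 0 0 0;0 0 -0.28 0 0 0 0;0 0 -0.28 0 0 0 0;0 0 -0.28 0 0 0 0")

```text
clock: 1.48
tcp_pos: [0.3994, 0.3267, 0.2143]
tool_rot: [0.001, 3.14, 0.001]
ft_force: [-0.4, -0.4, 0.3]
gripper_width: 0.0855
grip_force: 0.0
```

Run:
```python
from h import *
s=observe(); print(s['tcp_pos'],s['tool_rot'],s['joint_velocities'].round(3))
im,d,c=snap('scene'); save('g1',cv2.resize(im[150:310,280:494],(800,598),interpolation=cv2.INTER_CUBIC))
```

```text
[0.39938038 0.32665875 0.21429628] [8.57716675e-04 3.14044094e+00 1.23173549e-03] [-0.002 -0.023  0.015 -0.006 -0.    -0.001]
```

View pics/g1.png

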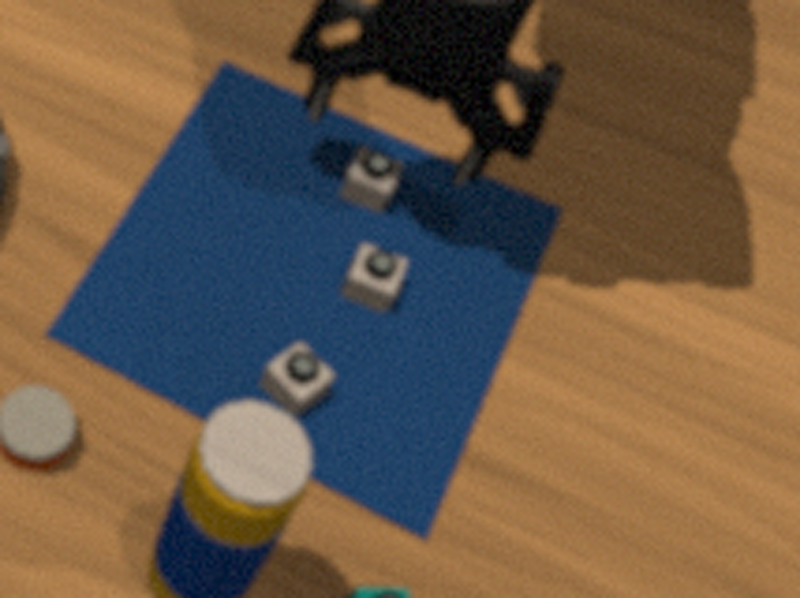

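The gripper straddles the first module at crop (373,178), with the fingers on either side. Next I descend, close and lift.

Request:
play_rows(series="0 0 -0.07 0 0 0 0;0 0 -0.07 0 0 0 0;0 0 -0.07 0 0 0 160;0 0 -0.07 0 0 0 255;0 0 -0.07 0 0 0 255;0 0 -0.07 0 0 0 255;0 0 -0.07 0 0 0 255;0 0 -0.07 0 0 0 255;0 0 -0.07 0 0 0 255;0 0 -0.07 0 0 0 255")

```text
clock: 2.37
tcp_pos: [0.3993, 0.3263, 0.1859]
tool_rot: [0.001, 3.14, 0.001]
ft_force: [-2.6, -0.4, 11.4]
gripper_width: 0.0264
grip_force: 58.7
```

Request:
play_rows(series="0 0 0.07 0 0 0 255;0 0 0.15 0 0 0 255;0 0 0.25 0 0 0 255;0 0 0.325 0 0 0 255;0 0 0.325 0 0 0 255;0 0 0.325 0 0 0 255;0 0 0.325 0 0 0 255")

```text
clock: 2.95
tcp_pos: [0.3987, 0.3259, 0.3145]
tool_rot: [-0.002, -3.141, 0.0]
ft_force: [-0.1, 0.1, -1.6]
gripper_width: 0.0263
grip_force: 59.5
```

Request:
play_rows(series="0.6 -0.7225 0 0 0 -0.422 255;0.6 -0.7225 0 0 0 -0.422 255;0.6 -0.7225 0 0 0 -0.422 255;0.6 -0.7225 0 0 0 -0.422 255;0.6 -0.7225 0 0 0 -0.422 255;0.6 -0.7225 0 0 0 -0.422 255;0.6 -0.7225 0 0 0 -0.422 255;0.6 -0.7225 0 0 0 -0.422 255;0.6 -0.7225 0 0 0 -0.422 255;0.6 -0.7225 0 0 0 -0.422 255")

```text
clock: 3.78
tcp_pos: [0.6422, 0.0312, 0.3123]
tool_rot: [1.853, 2.535, -0.003]
ft_force: [-1.7, 0.3, -1.1]
gripper_width: 0.0263
grip_force: 59.6
```

Request:
play_rows(series="0 0 0 0 0 0 255;0 0 0 0 0 0 255;0 0 0 0 0 0 255")

```text
clock: 4.03
tcp_pos: [0.638, 0.038, 0.3136]
tool_rot: [-1.831, -2.55, 0.002]
ft_force: [-0.0, 0.4, -0.5]
gripper_width: 0.0264
grip_force: 59.5
```

```bash
cat > pose.py <<'E'
from h import *
s=observe(); R=cv2.Rodrigues(s['tool_rot'])[0]; print('tcp',s['tcp_pos'].round(4),'psi',np.degrees(np.arctan2(R[1,1],R[0,1])).round(2),'w',round(s['gripper_width'],4),'f',s['ft_force'].round(1),'q',s['joint_pos'].round(2),'z',R[:,2].round(3))
E
python3 pose.py
```

```text
tcp [0.638  0.038  0.3136] psi 18.62 w 0.0264 f [-0.   0.4 -0.5] q [-0.05  0.57  0.03  1.04  0.    1.19] z [-0.003  0.    -1.   ]
```

Request:
play_rows(series="0 0 -0.08 0 0 -0.0245 255;0 0 -0.15 0 0 -0.0245 255;0 0 -0.18 0 0 -0.0245 255;0 0 -0.195 0 0 -0.0245 255;0 0 -0.205 0 0 -0.0245 255;0 0 -0.211 0 0 -0.0245 255;0 0 -0.211 0 0 -0.0245 255;0 0 -0.211 0 0 -0.0245 255")

```text
clock: 4.7
tcp_pos: [0.6393, 0.0372, 0.2313]
tool_rot: [1.934, 2.474, 0.001]
ft_force: [1.0, -0.5, 0.2]
gripper_width: 0.0264
grip_force: 59.5
```

```bash
python3 pose.py;python3 - <<'E'
from h import *
im,d,c=snap('scene'); save('p1',cv2.resize(im[110:240,170:344],(800,598),interpolation=cv2.INTER_CUBIC))
E
```

```text
tcp [0.6393 0.0372 0.2313] psi 13.96 w 0.0264 f [ 1.  -0.5  0.2] q [-0.06  0.64 -0.07  0.86 -0.    1.27] z [ 0.002 -0.    -1.   ]
```

View pics/p1.png

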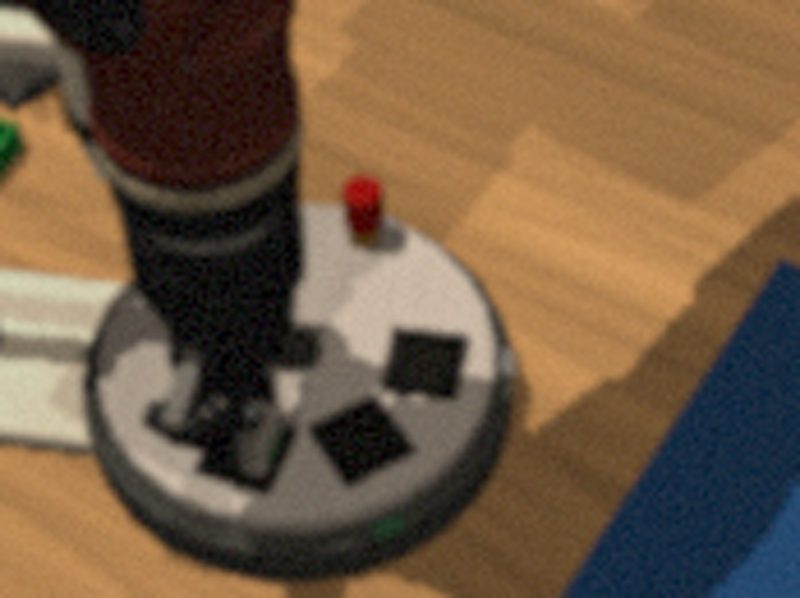

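The gripper is centred over the nest at crop (245,450), and the other two nests are empty. I'll lower the last few millimetres and release with a partial opening.

Request:
play_rows(series="0 0 -0.004 0 0 0 255;0 0 -0.007 0 0 0 255;0 0 -0.007 0 0 0 255;0 0 -0.007 0 0 0 255")

```text
clock: 5.08
tcp_pos: [0.6393, 0.037, 0.228]
tool_rot: [1.936, 2.473, 0.001]
ft_force: [0.3, -0.2, 4.0]
gripper_width: 0.0267
grip_force: 59.9
```

Request:
play_rows(series="0 0 0 0 0 0 130;0 0 0 0 0 0 130;0 0 0 0 0 0 130;0 0 0 0 0 0 130;0 0 0 0 0 0 130;0 0 0.1 0 0 0 110;0 0 0.2 0 0 0 80;0 0 0.25 0 0 0 0;0 0 0.25 0 0 0 0;0 0 0.25 0 0 0 0")

```text
clock: 5.92
tcp_pos: [0.6394, 0.037, 0.329]
tool_rot: [1.935, 2.472, 0.003]
ft_force: [-0.0, 0.7, -0.1]
gripper_width: 0.0852
grip_force: 0.0
```

```bash
python3 pose.py
```

```text
tcp [0.6394 0.037  0.329 ] psi 13.91 w 0.0852 f [-0.   0.7 -0.1] q [-0.06  0.55  0.05  1.07 -0.    1.27] z [ 0.003 -0.    -1.   ]
```

```bash
sed -i '/lev1/,$d' m1.py; python3 m1.py | grep -E 'mod|green'
```

```text
mod [150 198  14  13 128] [156.671875 204.359375] [5.57400e-01 3.38900e-01 3.47000e-02 3.00000e-02 6.82057e+01] depthz 0.026252063487118504
mod [146 231  13  11 129] [151.98449612 236.20930233] [4.68700e-01 3.51700e-01 3.44000e-02 2.78000e-02 8.85175e+01] depthz 0.026024182262174067
green [ 353  172   64   46 2214] [ 0.5691 -0.3022  0.1086  0.1614  7.2985]
```

Request:
play_rows(series="-0.426 0.794 0 0 0 0.4225 0;-0.426 0.794 0 0 0 0.4225 0;-0.426 0.794 0 0 0 0.4225 0;-0.426 0.794 0 0 0 0.4225 0;-0.426 0.794 0 0 0 0.4225 0;-0.426 0.794 0 0 0 0.4225 0;-0.426 0.794 0 0 0 0.4225 0;-0.426 0.794 0 0 0 0.4225 0;-0.426 0.794 0 0 0 0.4225 0;-0.426 0.794 0 0 0 0.4225 0")

```text
clock: 6.8
tcp_pos: [0.4653, 0.3584, 0.3258]
tool_rot: [-0.105, -3.137, 0.0]
ft_force: [0.4, -0.0, -0.5]
gripper_width: 0.0852
grip_force: 0.0
```

Request:
play_rows(series="0 0 0 0 0 0 0;0 0 0 0 0 0 0")

```text
clock: 6.97
tcp_pos: [0.4681, 0.3545, 0.3262]
tool_rot: [-0.128, -3.137, 0.002]
ft_force: [-0.2, 0.2, -0.7]
gripper_width: 0.085
grip_force: 0.0
```

```bash
python3 pose.py;  python3 m1.py | grep -E 'dark|red|disk'
```

```text
tcp [0.4681 0.3545 0.3262] psi 85.34 w 0.085 f [-0.2  0.2 -0.7] q [ 0.52  0.46 -0.11  1.   -0.    0.61] z [-0.002 -0.001 -1.   ]
red [171.0952381   97.23809524] [0.8482557  0.28537286 0.084     ] [0.85020467 0.28920184 0.10343773]
red [ 41.95238095 175.85714286] [0.63740728 0.63838445 0.084     ] [0.53497508 0.33588351 0.63483564]
red [ 43.89473684 185.44736842] [0.6107732  0.63183949 0.084     ] [0.52392088 0.3273878  0.64448645]
red [ 21.66666667 193.08333333] [0.59159092 0.69196859 0.084     ] [0.51164352 0.35953168 0.63888814]
red [ 12.81818182 198.90909091] [0.57634607 0.7154456  0.084     ] [0.50344774 0.36995929 0.64063654]
red [ 85.93103448 203.48275862] [0.55820936 0.51505004 0.084     ] [0.51268961 0.3344638  1.12873914]
red [ 93.94444444 218.63888889] [0.51676716 0.4921468  0.084     ] [0.49084124 0.32061497 1.12873914]
red [ 58.65853659 225.56097561] [0.50082181 0.58695405 0.084     ] [0.46503754 0.29485385 0.6634732 ]
red [275.09803922 224.74509804] [0.48743775 0.00908934 0.084     ] [0.497582   0.0173647  0.08704568]
red [ 81.04 231.92] [0.48225214 0.52589757 0.084     
[... 5131 characters left out ...]
77984e+01]
dark [437  61  11  10  89] [441.85393258  65.43820225] [ 9.2910e-01 -4.8090e-01  2.8400e-02  2.7000e-02  8.7811e+01]
dark [414  64  11  10  91] [419.05494505  68.54945055] [ 9.22600e-01 -4.15600e-01  2.85000e-02  2.70000e-02  8.78232e+01]
dark [392  67  11  10  85] [396.74117647  71.27058824] [ 9.15900e-01 -3.52900e-01  2.84000e-02  2.70000e-02  8.78361e+01]
dark [ 31 142  14  13 135] [ 37.36296296 148.05185185] [7.24800e-01 6.75500e-01 3.63000e-02 3.55000e-02 4.57638e+01]
dark [239 176  17  17 149] [247.3557047 184.4295302] [6.03600e-01 8.17000e-02 3.48000e-02 3.56000e-02 6.48372e+01]
dark [239 198  16  16 146] [246.76712329 204.84931507] [ 0.5464  0.0835  0.0359  0.0344 25.154 ]
```

Request:
play_rows(series="0.001 0 -0.09 0 0 0.026 0;0.001 0 -0.18 0 0 0.026 0;0.001 0 -0.27 0 0 0.026 0;0.001 0 -0.33 0 0 0.026 0;0.001 0 -0.354 0 0 0.026 0;0.001 0 -0.354 0 0 0.026 0;0.001 0 -0.354 0 0 0.026 0;0.001 0 -0.354 0 0 0.026 100;0.001 0 -0.354 0 0 0.026 200;0.001 0 -0.354 0 0 0.026 255")

```text
clock: 7.85
tcp_pos: [0.4697, 0.3549, 0.1874]
tool_rot: [-0.005, 3.139, 0.002]
ft_force: [-0.4, -0.8, -0.4]
gripper_width: 0.0515
grip_force: 0.0
```

Request:
play_rows(series="0 0 0 0 0 0 255;0 0 0 0 0 0 255;0 0 0 0 0 0 255;0 0 0 0 0 0 255;0 0 0 0 0 0 255;0 0 0 0 0 0 255")

```text
clock: 8.35
tcp_pos: [0.4692, 0.3548, 0.1871]
tool_rot: [-0.006, 3.14, 0.001]
ft_force: [-1.4, -0.9, 9.2]
gripper_width: 0.0266
grip_force: 57.4
```

Request:
play_rows(series="0 0 0.07 0 0 0 255;0 0 0.15 0 0 0 255;0 0 0.25 0 0 0 255;0 0 0.325 0 0 0 255;0 0 0.325 0 0 0 255;0 0 0.325 0 0 0 255")

```text
clock: 8.85
tcp_pos: [0.4695, 0.355, 0.3179]
tool_rot: [-0.006, 3.138, 0.003]
ft_force: [0.7, -0.1, -1.7]
gripper_width: 0.0263
grip_force: 58.1
```

```bash
python3 pose.py
```

```text
tcp [0.4695 0.355  0.3179] psi 90.22 w 0.0263 f [ 0.7 -0.1 -1.7] q [ 0.52  0.47 -0.12  0.98 -0.    0.52] z [ 0.004  0.002 -1.   ]
```

Request:
play_rows(series="0.337 -0.683 0 0 0 -0.1515 255;0.337 -0.683 0 0 0 -0.1515 255;0.337 -0.683 0 0 0 -0.1515 255;0.337 -0.683 0 0 0 -0.1515 255;0.337 -0.683 0 0 0 -0.1515 255;0.337 -0.683 0 0 0 -0.1515 255;0.337 -0.683 0 0 0 -0.1515 255;0.337 -0.683 0 0 0 -0.1515 255;0.337 -0.683 0 0 0 -0.1515 255;0.337 -0.683 0 0 0 -0.1515 255")

```text
clock: 9.68
tcp_pos: [0.6034, 0.0809, 0.3143]
tool_rot: [-0.737, -3.051, 0.0]
ft_force: [-0.5, 0.5, -1.4]
gripper_width: 0.0267
grip_force: 58.1
```

Request:
play_rows(series="0 0 -0.08 0 0 0 255;0 0 -0.15 0 0 0 255;0 0 -0.18 0 0 0 255;0 0 -0.2 0 0 0 255;0 0 -0.21 0 0 0 255;0 0 -0.215 0 0 0 255;0 0 -0.215 0 0 0 255;0 0 -0.215 0 0 0 255")

```text
clock: 10.35
tcp_pos: [0.6037, 0.082, 0.2303]
tool_rot: [0.734, 3.054, 0.0]
ft_force: [0.7, -0.6, -0.2]
gripper_width: 0.0262
grip_force: 62.0
```

```bash
python3 pose.py
```

```text
tcp [0.6037 0.082  0.2303] psi 62.98 w 0.0262 f [ 0.7 -0.6 -0.2] q [ 0.02  0.59 -0.17  0.81  0.    0.49] z [ 0.  0. -1.]
```

Request:
play_rows(series="0 0 -0.003 0 0 0 255;0 0 -0.003 0 0 0 255;0 0 -0.003 0 0 0 130;0 0 -0.003 0 0 0 130;0 0 -0.003 0 0 0 130;0 0 -0.003 0 0 0 130;0 0 0.1 0 0 0 110;0 0 0.2 0 0 0 80;0 0 0.24 0 0 0 0;0 0 0.24 0 0 0 0")

```text
clock: 11.18
tcp_pos: [0.6053, 0.0814, 0.3308]
tool_rot: [0.733, 3.047, 0.003]
ft_force: [0.8, 0.1, -0.2]
gripper_width: 0.0805
grip_force: 0.0
```

Request:
play_rows(series="0 0 0 0 0 0 0;0 0 0 0 0 0 0")

```text
clock: 11.35
tcp_pos: [0.6034, 0.0814, 0.3251]
tool_rot: [-0.735, -3.053, 0.0]
ft_force: [-0.5, -0.2, 0.3]
gripper_width: 0.0851
grip_force: 0.0
```

```bash
python3 pose.py; python3 m1.py | grep mod
```

```text
tcp [0.6034 0.0814 0.3251] psi 62.94 w 0.0851 f [-0.5 -0.2  0.3] q [ 0.01  0.5  -0.05  1.02 -0.    0.49] z [-0.001 -0.    -1.   ]
mod [150 198  14  13 121] [156.47107438 204.2231405 ] [5.57500e-01 3.39400e-01 3.22000e-02 3.00000e-02 6.35116e+01] depthz 0.02656251636271212
```

Request:
play_rows(series="-0.114 0.649 0 0 0 0.017 0;-0.114 0.649 0 0 0 0.017 0;-0.114 0.649 0 0 0 0.017 0;-0.114 0.649 0 0 0 0.017 0;-0.114 0.649 0 0 0 0.017 0;-0.114 0.649 0 0 0 0.017 0;-0.114 0.649 0 0 0 0.017 0;-0.114 0.649 0 0 0 0.017 0;-0.114 0.649 0 0 0 0.017 0;-0.114 0.649 0 0 0 0.017 0")

```text
clock: 12.23
tcp_pos: [0.5583, 0.34, 0.3249]
tool_rot: [-0.654, -3.072, 0.002]
ft_force: [0.2, 0.3, -0.1]
gripper_width: 0.0853
grip_force: 0.0
```

Request:
play_rows(series="0 0 -0.09 0 0 0 0;0 0 -0.18 0 0 0 0;0 0 -0.27 0 0 0 0;0 0 -0.33 0 0 0 0;0 0 -0.349 0 0 0 0;0 0 -0.349 0 0 0 0;0 0 -0.349 0 0 0 0;0 0 -0.349 0 0 0 100;0 0 -0.349 0 0 0 200;0 0 -0.349 0 0 0 255")

```text
clock: 13.07
tcp_pos: [0.5588, 0.3413, 0.188]
tool_rot: [0.653, 3.071, 0.002]
ft_force: [-0.3, 1.3, -0.4]
gripper_width: 0.0512
grip_force: 0.0
```

Request:
play_rows(series="0 0 0 0 0 0 255;0 0 0 0 0 0 255;0 0 0 0 0 0 255;0 0 0 0 0 0 255;0 0 0 0 0 0 255;0 0 0 0 0 0 255")

```text
clock: 13.57
tcp_pos: [0.5585, 0.3413, 0.1873]
tool_rot: [0.653, 3.072, 0.001]
ft_force: [-0.8, 0.0, 6.7]
gripper_width: 0.0261
grip_force: 59.9
```

Request:
play_rows(series="0 0 0.07 0 0 0 255;0 0 0.15 0 0 0 255;0 0 0.25 0 0 0 255;0 0 0.325 0 0 0 255;0 0 0.325 0 0 0 255;0 0 0.325 0 0 0 255")

```text
clock: 14.07
tcp_pos: [0.5587, 0.3414, 0.3185]
tool_rot: [0.652, 3.07, 0.004]
ft_force: [-0.2, -0.1, -1.5]
gripper_width: 0.0261
grip_force: 59.3
```

```bash
python3 pose.py
```

```text
tcp [0.5587 0.3414 0.3185] psi 66.01 w 0.0261 f [-0.2 -0.1 -1.5] q [0.44 0.59 0.09 1.06 0.   0.86] z [ 0.004  0.002 -1.   ]
```

Request:
play_rows(series="-0.0295 -0.6435 0 0 0 0.258 255;-0.0295 -0.6435 0 0 0 0.258 255;-0.0295 -0.6435 0 0 0 0.258 255;-0.0295 -0.6435 0 0 0 0.258 255;-0.0295 -0.6435 0 0 0 0.258 255;-0.0295 -0.6435 0 0 0 0.258 255;-0.0295 -0.6435 0 0 0 0.258 255;-0.0295 -0.6435 0 0 0 0.258 255;-0.0295 -0.6435 0 0 0 0.258 255;-0.0295 -0.6435 0 0 0 0.258 255")

```text
clock: 14.9
tcp_pos: [0.5461, 0.084, 0.3155]
tool_rot: [0.608, -3.081, -0.001]
ft_force: [-0.7, 0.0, -1.1]
gripper_width: 0.0264
grip_force: 59.4
```

Request:
play_rows(series="0 0 -0.08 0 0 0 255;0 0 -0.15 0 0 0 255;0 0 -0.18 0 0 0 255;0 0 -0.2 0 0 0 255;0 0 -0.21 0 0 0 255;0 0 -0.216 0 0 0 255;0 0 -0.216 0 0 0 255;0 0 -0.216 0 0 0 255")

```text
clock: 15.57
tcp_pos: [0.5468, 0.0839, 0.2307]
tool_rot: [-0.611, 3.08, -0.0]
ft_force: [-0.1, -0.4, -0.4]
gripper_width: 0.0262
grip_force: 59.5
```

```bash
python3 pose.py
```

```text
tcp [0.5468 0.0839 0.2307] psi 112.45 w 0.0262 f [-0.1 -0.4 -0.4] q [ 0.02  0.5  -0.33  0.74  0.   -0.37] z [ 0.001  0.    -1.   ]
```

Request:
play_rows(series="0 0 -0.0035 0 0 0 255;0 0 -0.0035 0 0 0 255;0 0 -0.0035 0 0 0 130;0 0 -0.0035 0 0 0 130;0 0 -0.0035 0 0 0 130;0 0 -0.0035 0 0 0 130;0 0 0.1 0 0 0 110;0 0 0.2 0 0 0 80;0 0 0.24 0 0 0 0;0 0 0.24 0 0 0 0")

```text
clock: 16.4
tcp_pos: [0.5479, 0.0837, 0.3303]
tool_rot: [-0.61, 3.075, -0.002]
ft_force: [0.6, -0.2, 0.3]
gripper_width: 0.0801
grip_force: 0.0
```

Request:
play_rows(series="-0.145 -0.1875 0 0 0 0.42 0;-0.145 -0.1875 0 0 0 0.42 0;-0.145 -0.1875 0 0 0 0.42 0;-0.145 -0.1875 0 0 0 0.42 0;-0.145 -0.1875 0 0 0 0.42 0;-0.145 -0.1875 0 0 0 0.42 0;-0.145 -0.1875 0 0 0 0.42 0;-0.145 -0.1875 0 0 0 0.42 0;-0.145 -0.1875 0 0 0 0.42 0;-0.145 -0.1875 0 0 0 0.42 0")

```text
clock: 17.23
tcp_pos: [0.4881, 0.0086, 0.3253]
tool_rot: [2.294, -2.145, -0.001]
ft_force: [-1.5, -0.2, 0.2]
gripper_width: 0.0854
grip_force: 0.0
```

Request:
play_rows(series="0 0 0 0 0 0.03 0;0 0 0 0 0 0.03 0;0 0 0 0 0 0.03 0")

```text
clock: 17.48
tcp_pos: [0.4882, 0.0086, 0.3255]
tool_rot: [2.384, -2.046, -0.001]
ft_force: [1.0, 0.7, -0.7]
gripper_width: 0.0856
grip_force: 0.0
```

```bash
python3 pose.py;python3 - <<'E'
from h import *
im,d,c=snap('scene'); im2,d,c=snap('top')
save('p2',np.hstack([cv2.resize(im[110:240,170:300],(400,400),interpolation=cv2.INTER_CUBIC),cv2.resize(im2[150:250,220:320],(400,400),interpolation=cv2.INTER_CUBIC)]))
P=cloud(d,c); 
for x,y in((.639,.037),(.604,.0815),(.5467,.0835)):
    m=(np.hypot(P[...,0]-x,P[...,1]-y)<.022)&(P[...,2]>.06)&(P[...,2]<.09); print(m.sum(),np.median(P[m],0).round(4))
E
```

```text
tcp [0.4882 0.0086 0.3255] psi -171.27 w 0.0856 f [ 1.   0.7 -0.7] q [-0.13  0.28 -0.38  0.9   0.   -1.86] z [-0.001  0.    -1.   ]
0 [nan nan nan]
64 [0.6027 0.0863 0.0691]
39 [0.5466 0.0906 0.0685]
  return _methods._mean(a, axis=axis, dtype=dtype,
  ret = um.true_divide(
```

View pics/p2.png

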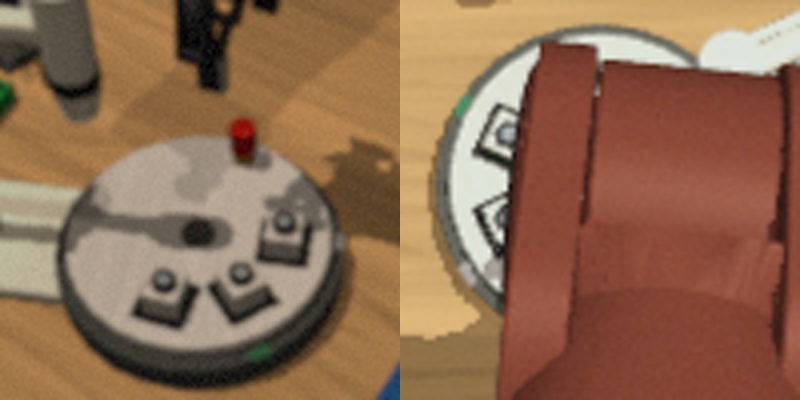

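All three modules sit upright in their nests at left-crop (165,290), (240,285) and (285,230), with tops at 68.5 mm. Next I grip the knob.

Request:
play_rows(series="0 0 -0.06 0 0 0 90;0 0 -0.13 0 0 0 90;0 0 -0.19 0 0 0 90;0 0 -0.225 0 0 0 90;0 0 -0.225 0 0 0 90;0 0 -0.225 0 0 0 90")

```text
clock: 18.08
tcp_pos: [0.4881, 0.0087, 0.2356]
tool_rot: [2.385, -2.043, -0.002]
ft_force: [1.2, 0.5, -0.3]
gripper_width: 0.0549
grip_force: 0.0
```

Request:
play_rows(series="0 0 0 0 0 0 160;0 0 0 0 0 0 200;0 0 0 0 0 0 255;0 0 0 0 0 0 255;0 0 0 0 0 0 255;0 0 0 0 0 0 255;0 0 0 0 0 0 255")

```text
clock: 18.67
tcp_pos: [0.4895, 0.0086, 0.2374]
tool_rot: [-2.386, 2.041, -0.005]
ft_force: [0.7, 0.8, 4.9]
gripper_width: 0.0208
grip_force: 58.5
```

```bash
python3 pose.py
```

```text
tcp [0.4895 0.0086 0.2374] psi -171.09 w 0.0208 f [0.7 0.8 4.9] q [-0.13  0.39 -0.5   0.68  0.   -1.86] z [ 0.004 -0.    -1.   ]
```

Request:
play_rows(series="0 0 0.01 0 0 0 255;0 0 0.02 0 0 0 255;0 0 0.03 0 0 0 255;0 0 0.04 0 0 0 255;0 0 0.04 0 0 0 255;0 0 0.04 0 0 0 255")

```text
clock: 19.17
tcp_pos: [0.4894, 0.0086, 0.2527]
tool_rot: [-2.386, 2.041, -0.004]
ft_force: [6.4, 0.3, -6.8]
gripper_width: 0.0207
grip_force: 59.0
```

```bash
python3 pose.py
python3 - <<'E'
import numpy as np
A=np.array([.5727,.0204])
# arc rows: relative to start angle 188.1, r .085
a0=188.1; p0=A+.085*np.array([np.cos(np.radians(a0)),np.sin(np.radians(a0))])
for call in(0,1):
    b=a0-65*call; pb=A+.085*np.array([np.cos(np.radians(b)),np.sin(np.radians(b))])
    rows=[]
    for i in range(1,11):
        t=b-6.5*i; p=A+.085*np.array([np.cos(np.radians(t)),np.sin(np.radians(t))])-pb
        rows.append('%.3f %.3f 0 0 0 %.3f 255'%(p[0]/.4,p[1]/.4,-6.5*i/180))
    print('; '.join(rows))
E
```

```text
tcp [0.4894 0.0086 0.2527] psi -171.09 w 0.0207 f [ 6.4  0.3 -6.8] q [-0.13  0.37 -0.48  0.72  0.   -1.86] z [ 0.003 -0.    -1.   ]
-0.002 0.024 0 0 0 -0.036 255; -0.001 0.048 0 0 0 -0.072 255; 0.002 0.072 0 0 0 -0.108 255; 0.008 0.095 0 0 0 -0.144 255; 0.017 0.118 0 0 0 -0.181 255; 0.028 0.139 0 0 0 -0.217 255; 0.042 0.159 0 0 0 -0.253 255; 0.057 0.177 0 0 0 -0.289 255; 0.075 0.194 0 0 0 -0.325 255; 0.094 0.208 0 0 0 -0.361 255
0.021 0.012 0 0 0 -0.036 255; 0.043 0.022 0 0 0 -0.072 255; 0.066 0.029 0 0 0 -0.108 255; 0.090 0.033 0 0 0 -0.144 255; 0.114 0.034 0 0 0 -0.181 255; 0.138 0.033 0 0 0 -0.217 255; 0.162 0.030 0 0 0 -0.253 255; 0.185 0.023 0 0 0 -0.289 255; 0.207 0.014 0 0 0 -0.325 255; 0.228 0.002 0 0 0 -0.361 255
```

Request:
play_rows(series="-0.002 0.024 0 0 0 -0.036 255; -0.001 0.048 0 0 0 -0.072 255; 0.002 0.072 0 0 0 -0.108 255; 0.008 0.095 0 0 0 -0.144 255; 0.017 0.118 0 0 0 -0.181 255; 0.028 0.139 0 0 0 -0.217 255; 0.042 0.159 0 0 0 -0.253 255; 0.057 0.177 0 0 0 -0.289 255; 0.075 0.194 0 0 0 -0.325 255; 0.094 0.208 0 0 0 -0.361 255")

```text
clock: 20.0
tcp_pos: [0.5263, 0.0921, 0.2519]
tool_rot: [0.909, -3.007, 0.001]
ft_force: [3.7, -2.0, -7.2]
gripper_width: 0.021
grip_force: 59.2
```

```bash
python3 pose.py
```

```text
tcp [0.5263 0.0921 0.2519] psi 123.62 w 0.021 f [ 3.7 -2.  -7.2] q [ 0.04  0.44 -0.36  0.77 -0.   -0.55] z [ 0.    -0.001 -1.   ]
```

Request:
play_rows(series="0.021 0.012 0 0 0 -0.036 255; 0.043 0.022 0 0 0 -0.072 255; 0.066 0.029 0 0 0 -0.108 255; 0.090 0.033 0 0 0 -0.144 255; 0.114 0.034 0 0 0 -0.181 255; 0.138 0.033 0 0 0 -0.217 255; 0.162 0.030 0 0 0 -0.253 255; 0.185 0.023 0 0 0 -0.289 255; 0.207 0.014 0 0 0 -0.325 255; 0.228 0.002 0 0 0 -0.361 255")

```text
clock: 20.83
tcp_pos: [0.6177, 0.0936, 0.2517]
tool_rot: [-0.847, -3.025, -0.004]
ft_force: [4.5, 5.8, -5.9]
gripper_width: 0.0207
grip_force: 59.4
```

Request:
play_rows(series="0 0 0 0 0 0 255;0 0 0 0 0 0 255;0 0 0 0 0 0 255")

```text
clock: 21.08
tcp_pos: [0.6178, 0.0935, 0.2518]
tool_rot: [0.84, 3.027, 0.004]
ft_force: [4.9, 6.9, -6.7]
gripper_width: 0.0207
grip_force: 59.4
```

```bash
python3 pose.py
```

```text
tcp [0.6178 0.0935 0.2518] psi 58.99 w 0.0207 f [ 4.9  6.9 -6.7] q [ 0.03  0.59 -0.1   0.88  0.    0.57] z [ 0.001  0.003 -1.   ]
```

Request:
play_rows(series="0 0 -0.01 0 0 0 255;0 0 -0.02 0 0 0 255;0 0 -0.03 0 0 0 255;0 0 -0.038 0 0 0 255;0 0 -0.038 0 0 0 255;0 0 -0.038 0 0 0 255")

```text
clock: 21.58
tcp_pos: [0.6179, 0.0935, 0.2375]
tool_rot: [0.839, 3.026, 0.004]
ft_force: [4.4, 5.6, -0.3]
gripper_width: 0.0207
grip_force: 60.0
```

```bash
python3 pose.py
```

```text
tcp [0.6179 0.0935 0.2375] psi 58.99 w 0.0207 f [ 4.4  5.6 -0.3] q [ 0.03  0.61 -0.11  0.85  0.    0.57] z [ 0.002  0.002 -1.   ]
```

Request:
play_rows(series="0 0 0 0 0 0 110;0 0 0 0 0 0 110;0 0 0 0 0 0 110;0 0 0 0 0 0 110;0 0 0 0 0 0 110;0 0 0.1 0 0 0 110;0 0 0.2 0 0 0 110;0 0 0.25 0 0 0 110;0 0 0.25 0 0 0 110;0 0 0.25 0 0 0 110")

```text
clock: 22.42
tcp_pos: [0.6176, 0.0926, 0.3381]
tool_rot: [0.84, 3.024, 0.001]
ft_force: [-0.1, 0.7, -0.1]
gripper_width: 0.0484
grip_force: 0.0
```

```bash
python3 pose.py;python3 - <<'E'
from meas import *
im,d,c=snap('scene')
save('p3',cv2.resize(im[110:240,150:324],(800,598),interpolation=cv2.INTER_CUBIC))
im,d,c=snap('top'); P=cloud(d,c);h=cv2.cvtColor(im,cv2.COLOR_RGB2HSV).astype(int)
m=((h[...,0]<6)|(h[...,0]>174))&(h[...,1]>150)&(np.hypot(P[...,0]-.618,P[...,1]-.093)<.03)&(P[...,2]<.12); print(m.sum(),np.median(P[m],0),P[m].max(0))
E
```

```text
tcp [0.6176 0.0926 0.3381] psi 58.95 w 0.0484 f [-0.1  0.7 -0.1] q [ 0.03  0.52  0.02  1.07 -0.    0.57] z [ 0.003 -0.    -1.   ]
  return _methods._mean(a, axis=axis, dtype=dtype,
  ret = um.true_divide(
Traceback (most recent call last):
ValueError: zero-size array to reduction operation maximum which has no identity
```

View pics/p3.png

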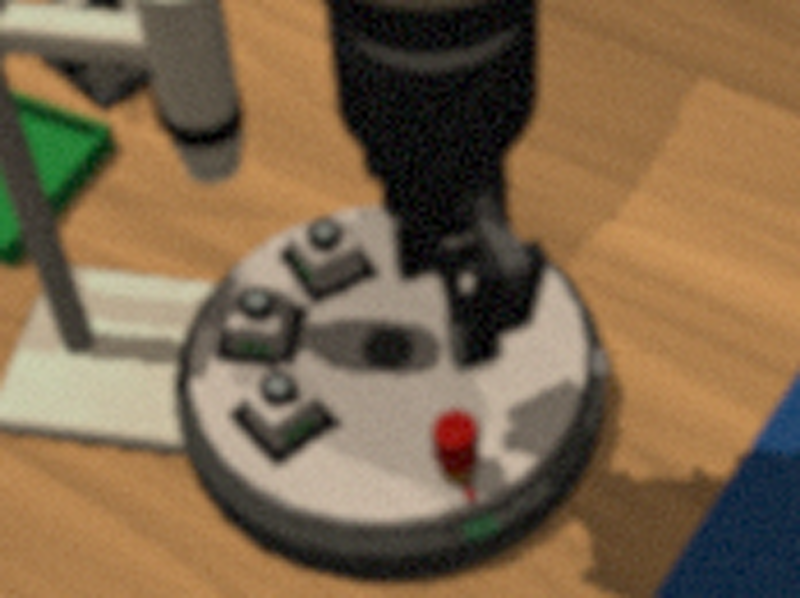

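The pointer is at the green mark, crop (478,520), the knob is home and all modules are seated on the microscope side. Next is the lever, approached around the near side of the microscope.

Request:
play_rows(series="-0.469 -0.1565 0 0 0 0.0945 255;-0.469 -0.1565 0 0 0 0.0945 255;-0.469 -0.1565 0 0 0 0.0945 255;-0.469 -0.1565 0 0 0 0.0945 255;-0.469 -0.1565 0 0 0 0.0945 255;-0.469 -0.1565 0 0 0 0.0945 255;-0.469 -0.1565 0 0 0 0.0945 255")

```text
clock: 23.1
tcp_pos: [0.428, 0.0297, 0.3359]
tool_rot: [-0.385, -3.116, 0.0]
ft_force: [0.0, -1.4, 0.0]
gripper_width: -0.0001
grip_force: 0.0
```

Request:
play_rows(series="0.216 -0.6755 0 0 0 0 255;0.216 -0.6755 0 0 0 0 255;0.216 -0.6755 0 0 0 0 255;0.216 -0.6755 0 0 0 0 255;0.216 -0.6755 0 0 0 0 255;0.216 -0.6755 0 0 0 0 255;0.216 -0.6755 0 0 0 0 255;0.216 -0.6755 0 0 0 0 255;0.216 -0.6755 0 0 0 0 255;0.216 -0.6755 0 0 0 0 255")

```text
clock: 23.93
tcp_pos: [0.5163, -0.2401, 0.3354]
tool_rot: [-0.384, -3.116, -0.002]
ft_force: [-0.7, 0.1, 0.8]
gripper_width: 0.0002
grip_force: 0.0
```

```bash
python3 pose.py; python3 m1.py|grep green
```

```text
tcp [ 0.5163 -0.2401  0.3354] psi 75.95 w 0.0002 f [-0.7  0.1  0.8] q [-0.56  0.42 -0.15  1.    0.   -0.32] z [-0.002  0.001 -1.   ]
green [353 171  57  47 986] [ 0.569  -0.3022  0.1088  0.1614  7.172 ]
```

Request:
play_rows(series="0 0 -0.09 0 0 0 255;0 0 -0.17 0 0 0 255;0 0 -0.2275 0 0 0 255;0 0 -0.2275 0 0 0 255;0 0 -0.2275 0 0 0 255")

```text
clock: 24.4
tcp_pos: [0.5157, -0.2389, 0.2453]
tool_rot: [-0.382, -3.116, -0.002]
ft_force: [-0.1, -0.4, 1.1]
gripper_width: 0.0001
grip_force: 0.0
```

Request:
play_rows(series="-0.04 0.009 0 0 0 0 255;-0.075 0.017 0 0 0 0 255;-0.11 0.025 0 0 0 0 255;-0.145 0.033 0 0 0 0 255;-0.145 0.033 0 0 0 0 255;-0.145 0.033 0 0 0 0 255")

```text
clock: 24.9
tcp_pos: [0.4592, -0.2272, 0.248]
tool_rot: [0.383, 3.114, -0.002]
ft_force: [2.9, 1.2, 1.5]
gripper_width: -0.0
grip_force: 1.5
```

```bash
python3 pose.py
```

```text
tcp [ 0.4592 -0.2272  0.248 ] psi 75.98 w -0.0 f [2.9 1.2 1.5] q [-0.6   0.41 -0.43  0.73  0.   -0.36] z [ 0.004 -0.002 -1.   ]
```

Contact is made at about 3 N. I'll creep to the stop.

Request:
play_rows(series="-0.015 0.002 0 0 0 0 255;-0.025 0.003 0 0 0 0 255;-0.025 0.003 0 0 0 0 255")

```text
clock: 25.15
tcp_pos: [0.4487, -0.2264, 0.2467]
tool_rot: [0.384, 3.116, -0.003]
ft_force: [4.0, -2.3, 2.4]
gripper_width: -0.0
grip_force: 2.2
```

Request:
play_rows(series="-0.006 0 0 0 0 0 255;-0.006 0 0 0 0 0 255")

```text
clock: 25.32
tcp_pos: [0.4463, -0.2263, 0.2463]
tool_rot: [0.384, 3.116, -0.002]
ft_force: [4.6, -2.9, 3.1]
gripper_width: 0.0003
grip_force: 2.4
```

Request:
play_rows(series="-0.004 0 0 0 0 0 255;-0.004 0 0 0 0 0 255")

```text
clock: 25.48
tcp_pos: [0.4447, -0.2264, 0.2461]
tool_rot: [0.384, 3.117, -0.002]
ft_force: [4.5, -3.0, 3.1]
gripper_width: 0.0002
grip_force: 2.7
```

```bash
python3 pose.py;python3 - <<'E'
from h import *
im,d,c=snap('scene')
save('p4',cv2.resize(im[80:200,90:250],(800,600),interpolation=cv2.INTER_CUBIC))
E
```

```text
tcp [ 0.4447 -0.2264  0.2461] psi 75.95 w 0.0002 f [ 4.5 -3.   3.1] q [-0.62  0.39 -0.46  0.71 -0.   -0.37] z [ 0.001 -0.001 -1.   ]
```

View pics/p4.png

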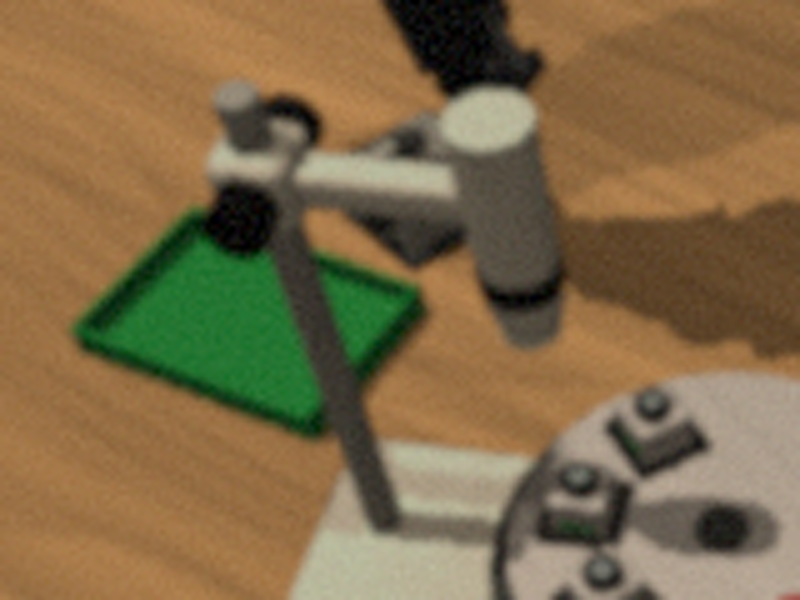

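The lever is hidden behind the microscope tube here, so I'll judge the stop by force. There's been no jump yet, so I keep going.

Request:
play_rows(series="-0.006 0 0 0 0 0 255;-0.006 0 0 0 0 0 255")

```text
clock: 25.7
tcp_pos: [0.4435, -0.2266, 0.2464]
tool_rot: [0.383, 3.113, -0.001]
ft_force: [11.4, -3.1, -1.7]
gripper_width: -0.0004
grip_force: 6.0
```

Request:
play_rows(series="-0.006 0 0 0 0 0 255;-0.006 0 0 0 0 0 255")

```text
clock: 25.87
tcp_pos: [0.4424, -0.2268, 0.2466]
tool_rot: [0.382, 3.109, -0.0]
ft_force: [19.4, -1.5, -7.3]
gripper_width: 0.0001
grip_force: 9.7
```

Request:
play_rows(series="-0.006 0 0 0 0 0 255;-0.006 0 0 0 0 0 255")

```text
clock: 26.03
tcp_pos: [0.4413, -0.2269, 0.2467]
tool_rot: [0.38, 3.106, 0.001]
ft_force: [27.4, 0.0, -11.8]
gripper_width: 0.0002
grip_force: 13.3
```

The force jumped to 27 N, so the lever is on its stop. I'll retreat and check that it springs back.

Request:
play_rows(series="0.06 -0.01 0 0 0 0 255;0.13 -0.02 0 0 0 0 255;0.2 -0.03 0 0 0 0 255;0.2 -0.03 0 0 0 0 255;0.2 -0.03 0.1 0 0 0 255;0.2 -0.03 0.2 0 0 0 255;0.2 -0.03 0.225 0 0 0 255;0.2 -0.03 0.225 0 0 0 255")

```text
clock: 26.7
tcp_pos: [0.5174, -0.238, 0.3386]
tool_rot: [0.383, 3.115, -0.003]
ft_force: [-0.0, 0.1, -0.3]
gripper_width: -0.0001
grip_force: 0.0
```

Request:
play_rows(series="-0.216 0.67 0 0 0 0 110;-0.216 0.67 0 0 0 0 110;-0.216 0.67 0 0 0 0 110;-0.216 0.67 0 0 0 0 110;-0.216 0.67 0 0 0 0 110;-0.216 0.67 0 0 0 0 110;-0.216 0.67 0 0 0 0 110;-0.216 0.67 0 0 0 0 110;-0.216 0.67 0 0 0 0 110;-0.216 0.67 0 0 0 0 110")

```text
clock: 27.53
tcp_pos: [0.4302, 0.0301, 0.335]
tool_rot: [-0.383, -3.117, 0.001]
ft_force: [-0.0, 0.3, -0.7]
gripper_width: 0.0484
grip_force: 0.0
```

```bash
python3 pose.py;python3 - <<'E'
from h import *
im,d,c=snap('top')
save('p5',np.hstack([cv2.resize(im[150:250,220:320],(400,400),interpolation=cv2.INTER_CUBIC),cv2.resize(im[210:265,340:395],(400,400),interpolation=cv2.INTER_CUBIC)]))
P=cloud(d,c); m=(P[...,2]>.085)&(P[...,2]<.12)&(np.hypot(P[...,0]-.443,P[...,1]+.285)<.09); print('post',m.sum(),np.median(P[m],0))
for x,y in [(.5727+.085*np.cos(np.radians(58)),.0204+.085*np.sin(np.radians(58)))]:
    m=(np.hypot(P[...,0]-x,P[...,1]-y)<.015)&(P[...,2]>.06)&(P[...,2]<.12); print('knob',m.sum(),np.median(P[m],0))
E
```

```text
tcp [0.4302 0.0301 0.335 ] psi 75.99 w 0.0484 f [-0.   0.3 -0.7] q [-0.1   0.17 -0.51  0.89 -0.    0.14] z [-0.002 -0.    -1.   ]
post 24 [ 0.48405534 -0.23156475  0.10355688]
knob 63 [0.61505265 0.09159621 0.08316096]
```

View pics/p5.png

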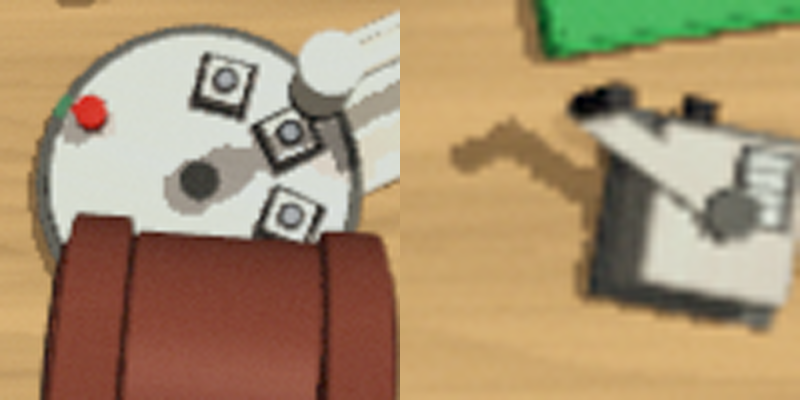

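The lever is back at rest (right crop), the knob is home with its top at 83 mm, and the modules are in their nests. Now back to the knob.

Request:
play_rows(series="0.469 0.158 0 0 0 -0.0945 110;0.469 0.158 0 0 0 -0.0945 110;0.469 0.158 0 0 0 -0.0945 110;0.469 0.158 0 0 0 -0.0945 110;0.469 0.158 0 0 0 -0.0945 110;0.469 0.158 0 0 0 -0.0945 110;0.469 0.158 0 0 0 -0.0945 110;0.469 0.158 0 0 0 -0.0945 110")

```text
clock: 28.25
tcp_pos: [0.6178, 0.0921, 0.3346]
tool_rot: [-0.843, -3.024, 0.001]
ft_force: [-0.8, -0.5, -0.9]
gripper_width: 0.0485
grip_force: 0.0
```

```bash
python3 pose.py
```

```text
tcp [0.6178 0.0921 0.3346] psi 58.86 w 0.0485 f [-0.8 -0.5 -0.9] q [ 0.03  0.52  0.02  1.07 -0.    0.57] z [-0.002 -0.    -1.   ]
```

Request:
play_rows(series="0 0.002 -0.07 0 0 0 110;0 0.002 -0.15 0 0 0 110;0 0.002 -0.22 0 0 0 110;0 0.002 -0.247 0 0 0 110;0 0.002 -0.247 0 0 0 110;0 0.002 -0.247 0 0 0 110")

```text
clock: 28.75
tcp_pos: [0.6178, 0.0937, 0.2377]
tool_rot: [-0.842, -3.027, 0.0]
ft_force: [-0.2, 0.4, 0.9]
gripper_width: 0.0485
grip_force: 0.0
```

Request:
play_rows(series="0 0 0 0 0 0 160;0 0 0 0 0 0 200;0 0 0 0 0 0 255;0 0 0 0 0 0 255;0 0 0 0 0 0 255;0 0 0 0 0 0 255;0 0 0 0 0 0 255")

```text
clock: 29.33
tcp_pos: [0.6187, 0.0939, 0.2392]
tool_rot: [0.841, 3.024, -0.0]
ft_force: [-1.6, -3.1, 8.7]
gripper_width: 0.0209
grip_force: 58.4
```

Request:
play_rows(series="0 0 0.01 0 0 0 255;0 0 0.02 0 0 0 255;0 0 0.03 0 0 0 255;0 0 0.04 0 0 0 255;0 0 0.04 0 0 0 255;0 0 0.04 0 0 0 255")

```text
clock: 29.83
tcp_pos: [0.6181, 0.0942, 0.253]
tool_rot: [0.841, 3.027, -0.0]
ft_force: [3.0, -1.9, -6.1]
gripper_width: 0.0205
grip_force: 58.9
```

```bash
python3 pose.py
python3 - <<'E'
import numpy as np
A=np.array([.5727,.0204]); P=lambda t:A+.085*np.array([np.cos(np.radians(t)),np.sin(np.radians(t))])
for b in(58.1,123.1):
    print('; '.join('%.3f %.3f 0 0 0 %.3f 255'%(*((P(b+6.5*i)-P(b))/.4),6.5*i/180) for i in range(1,11)))
E
```

```text
tcp [0.6181 0.0942 0.253 ] psi 58.95 w 0.0205 f [ 3.  -1.9 -6.1] q [ 0.03  0.59 -0.09  0.88 -0.    0.58] z [ 0. -0. -1.]
-0.021 0.012 0 0 0 0.036 255; -0.043 0.021 0 0 0 0.072 255; -0.067 0.027 0 0 0 0.108 255; -0.090 0.031 0 0 0 0.144 255; -0.115 0.032 0 0 0 0.181 255; -0.139 0.030 0 0 0 0.217 255; -0.162 0.026 0 0 0 0.253 255; -0.185 0.019 0 0 0 0.289 255; -0.207 0.010 0 0 0 0.325 255; -0.228 -0.002 0 0 0 0.361 255
-0.019 -0.014 0 0 0 0.036 255; -0.037 -0.031 0 0 0 0.072 255; -0.053 -0.049 0 0 0 0.108 255; -0.066 -0.069 0 0 0 0.144 255; -0.077 -0.090 0 0 0 0.181 255; -0.086 -0.113 0 0 0 0.217 255; -0.092 -0.136 0 0 0 0.253 255; -0.096 -0.160 0 0 0 0.289 255; -0.096 -0.184 0 0 0 0.325 255; -0.094 -0.208 0 0 0 0.361 255
```

Request:
play_rows(series="-0.021 0.012 0 0 0 0.036 255; -0.043 0.021 0 0 0 0.072 255; -0.067 0.027 0 0 0 0.108 255; -0.090 0.031 0 0 0 0.144 255; -0.115 0.032 0 0 0 0.181 255; -0.139 0.030 0 0 0 0.217 255; -0.162 0.026 0 0 0 0.253 255; -0.185 0.019 0 0 0 0.289 255; -0.207 0.010 0 0 0 0.325 255; -0.228 -0.002 0 0 0 0.361 255")

```text
clock: 30.67
tcp_pos: [0.5269, 0.0929, 0.253]
tool_rot: [-0.924, 3.002, -0.003]
ft_force: [5.6, -6.0, -5.8]
gripper_width: 0.0208
grip_force: 59.2
```

```bash
python3 pose.py
```

```text
tcp [0.5269 0.0929 0.253 ] psi 124.23 w 0.0208 f [ 5.6 -6.  -5.8] q [ 0.04  0.44 -0.36  0.77 -0.   -0.56] z [ 0.002 -0.002 -1.   ]
```

Request:
play_rows(series="-0.019 -0.014 0 0 0 0.036 255; -0.037 -0.031 0 0 0 0.072 255; -0.053 -0.049 0 0 0 0.108 255; -0.066 -0.069 0 0 0 0.144 255; -0.077 -0.090 0 0 0 0.181 255; -0.086 -0.113 0 0 0 0.217 255; -0.092 -0.136 0 0 0 0.253 255; -0.096 -0.160 0 0 0 0.289 255; -0.096 -0.184 0 0 0 0.325 255; -0.094 -0.208 0 0 0 0.361 255")

```text
clock: 31.5
tcp_pos: [0.4895, 0.0098, 0.2531]
tool_rot: [-2.392, 2.035, -0.001]
ft_force: [3.9, 0.5, -6.2]
gripper_width: 0.0207
grip_force: 59.2
```

Request:
play_rows(series="0 0 0 0 0 0 255;0 0 0 0 0 0 255;0 0 0 0 0 0 255")

```text
clock: 31.75
tcp_pos: [0.4896, 0.0103, 0.253]
tool_rot: [-2.384, 2.045, -0.001]
ft_force: [4.9, -3.2, -6.1]
gripper_width: 0.0206
grip_force: 59.3
```

Request:
play_rows(series="0 0 -0.01 0 0 0 255;0 0 -0.02 0 0 0 255;0 0 -0.03 0 0 0 255;0 0 -0.036 0 0 0 255;0 0 -0.036 0 0 0 255;0 0 -0.036 0 0 0 255")

```text
clock: 32.25
tcp_pos: [0.4896, 0.0104, 0.2391]
tool_rot: [-2.386, 2.042, -0.002]
ft_force: [0.9, -1.9, 7.8]
gripper_width: 0.0209
grip_force: 60.7
```

```bash
python3 pose.py
```

```text
tcp [0.4896 0.0104 0.2391] psi -171.11 w 0.0209 f [ 0.9 -1.9  7.8] q [-0.13  0.39 -0.5   0.68 -0.   -1.85] z [ 0.001 -0.    -1.   ]
```

Request:
play_rows(series="0 0 0 0 0 0 110;0 0 0 0 0 0 110;0 0 0 0 0 0 110;0 0 0 0 0 0 110;0 0 0 0 0 0 110;0 0 0.1 0 0 0 110;0 0 0.2 0 0 0 110;0 0 0.25 0 0 0 110;0 0 0.25 0 0 0 110;0 0 0.25 0 0 0 110")

```text
clock: 33.08
tcp_pos: [0.4896, 0.0102, 0.3395]
tool_rot: [-2.386, 2.041, -0.003]
ft_force: [1.1, -0.0, -0.6]
gripper_width: 0.0484
grip_force: 0.0
```

Request:
play_rows(series="-0.3 0 0 0 0 -0.42 110;-0.3 0 0 0 0 -0.42 110;-0.3 0 0 0 0 -0.42 110;-0.3 0 0 0 0 -0.42 110;-0.3 0 0 0 0 -0.42 110;-0.3 0 0 0 0 -0.42 110;-0.3 0 0 0 0 -0.42 110;-0.3 0 0 0 0 -0.42 110;-0.3 0 0 0 0 -0.42 110;-0.3 0 0 0 0 -0.42 110")

```text
clock: 33.92
tcp_pos: [0.3686, 0.0103, 0.3373]
tool_rot: [0.731, -3.053, -0.002]
ft_force: [-0.4, -0.2, -0.5]
gripper_width: 0.0484
grip_force: 0.0
```

```bash
python3 pose.py;python3 m1.py|grep green
python3 - <<'E'
from meas import *
im,d,c=snap('top'); P=cloud(d,c)
save('p6',np.hstack([cv2.resize(im[150:250,220:320],(400,400),interpolation=cv2.INTER_CUBIC),cv2.resize(im[150:265,335:435],(400,400),interpolation=cv2.INTER_CUBIC)]))
h=cv2.cvtColor(im,cv2.COLOR_RGB2HSV).astype(int)
m=(np.hypot(P[...,0]-.489,P[...,1]-.0095)<.02)&(P[...,2]>.06)&(P[...,2]<.12); print('knob',m.sum(),np.median(P[m],0))
for x,y in((.639,.037),(.604,.0815),(.5467,.0835)):
    m=(np.hypot(P[...,0]-x,P[...,1]-y)<.024)&(P[...,2]>.062)&(P[...,2]<.09)&(h[...,2]>110); mm=cv2.morphologyEx(m.astype(np.uint8),cv2.MORPH_CLOSE,np.ones((7,7)))
    print(rect(c,mm,.068) if mm.any() else None, m.sum())
E
```

```text
tcp [0.3686 0.0103 0.3373] psi 116.93 w 0.0484 f [-0.4 -0.2 -0.5] q [-0.17  0.05 -0.64  0.88  0.   -0.64] z [-0.002  0.    -1.   ]
green [ 353  171   64   47 2231] [ 0.5691 -0.3025  0.1088  0.162   7.172 ]
knob 59 [0.48747851 0.00930189 0.08344602]
[ 0.6373  0.0363  0.0272  0.0276 16.3647] 83
[6.02700e-01 8.04000e-02 2.69000e-02 2.81000e-02 6.23683e+01] 91
[ 0.5464  0.0829  0.0275  0.0276 21.754 ] 93
```

View pics/p6.png

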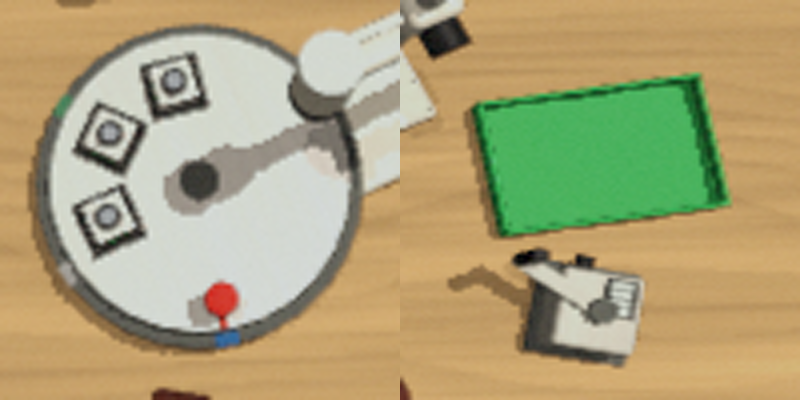

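The table is locked at blue with the knob home at 83.4 mm, all modules are in their nests, and the tray is unmoved and empty. Before unloading I'll check how far the microscope clamp reaches.

Run:
```python
from h import *
d=np.load('top0.npz')['d']; c=optics.get_calibration('top'); P=cloud(d,c)
m=(P[...,2]>.1)&(P[...,2]<.4)&(P[...,1]<-.02)&(P[...,1]>-.4)&(P[...,0]>.5)
for y0 in np.arange(-.26,-.02,.02):
    k=m&(abs(P[...,1]-y0-.01)<.01)
    if k.sum()>3: print(round(y0+.01,2),k.sum(),P[k].min(0).round(3),P[k].max(0).round(3))
```

```text
-0.17 8 [ 0.614 -0.163  0.238] [ 0.624 -0.16   0.254]
-0.15 179 [ 0.605 -0.16   0.104] [ 0.667 -0.14   0.289]
-0.13 310 [ 0.611 -0.14   0.104] [ 0.677 -0.12   0.289]
-0.11 97 [ 0.616 -0.12   0.236] [ 0.67  -0.1    0.258]
-0.09 79 [ 0.607 -0.1    0.241] [ 0.632 -0.08   0.257]
-0.07 70 [ 0.589 -0.08   0.211] [ 0.623 -0.06   0.287]
-0.05 196 [ 0.584 -0.06   0.191] [ 0.619 -0.04   0.288]
-0.03 102 [ 0.587 -0.04   0.191] [ 0.617 -0.03   0.289]
```

Request:
play_rows(series="0.45 0.183 0 0 0 -0.025 110;0.45 0.183 0 0 0 -0.025 110;0.45 0.183 0 0 0 -0.025 110;0.45 0.183 0 0 0 -0.025 110;0.45 0.183 0 0 0 -0.025 110;0.45 0.183 0 0 0 -0.025 110;0.45 0.183 0 0 0 -0.025 110;0.45 0.183 0 0 0 -0.025 110")

```text
clock: 34.68
tcp_pos: [0.5483, 0.0833, 0.3374]
tool_rot: [0.625, -3.076, -0.001]
ft_force: [-0.1, 0.3, 0.3]
gripper_width: 0.0488
grip_force: 0.0
```

```bash
python3 pose.py
```

```text
tcp [0.5483 0.0833 0.3374] psi 112.96 w 0.0488 f [-0.1  0.3  0.3] q [ 0.02  0.39 -0.19  0.99 -0.   -0.38] z [-0.003 -0.    -1.   ]
```

Request:
play_rows(series="-0.003 0 -0.09 0 0 0 110;-0.003 0 -0.18 0 0 0 110;-0.003 0 -0.25 0 0 0 110;-0.003 0 -0.271 0 0 0 110;-0.003 0 -0.271 0 0 0 110;-0.003 0 -0.271 0 0 0 255;-0.003 0 -0.271 0 0 0 255;-0.003 0 -0.271 0 0 0 255;-0.003 0 -0.271 0 0 0 255;-0.003 0 -0.271 0 0 0 255")

```text
clock: 35.52
tcp_pos: [0.5489, 0.0834, 0.2322]
tool_rot: [-0.62, 3.076, -0.001]
ft_force: [-0.8, -0.3, 8.6]
gripper_width: 0.0264
grip_force: 60.0
```

Request:
play_rows(series="0 0 0 0 0 0 255;0 0 0.08 0 0 0 255;0 0 0.17 0 0 0 255;0 0 0.27 0 0 0 255;0 0 0.27 0 0 0 255;0 0 0.27 0 0 0 255")

```text
clock: 36.02
tcp_pos: [0.5491, 0.0835, 0.3415]
tool_rot: [-0.62, 3.073, -0.002]
ft_force: [-0.4, -0.5, -0.7]
gripper_width: 0.0258
grip_force: 59.5
```

```bash
python3 pose.py
```

```text
tcp [0.5491 0.0835 0.3415] psi 112.81 w 0.0258 f [-0.4 -0.5 -0.7] q [ 0.02  0.39 -0.19  0.99 -0.   -0.38] z [ 0.007  0.    -1.   ]
```

Request:
play_rows(series="-0.2975 -0.209 0 0 0 0.412 255;-0.2975 -0.209 0 0 0 0.412 255;-0.2975 -0.209 0 0 0 0.412 255;-0.2975 -0.209 0 0 0 0.412 255;-0.2975 -0.3 0 0 0 0.412 255;-0.2975 -0.4 0 0 0 0.412 255;-0.2975 -0.5 0 0 0 0.412 255;-0.26 -0.6 0 0 0 0.412 255;-0.24 -0.7 0 0 0 0.412 255;-0.22 -0.8 0 0 0 0.412 255")

```text
clock: 36.85
tcp_pos: [0.456, -0.2203, 0.3377]
tool_rot: [-2.234, 2.209, 0.001]
ft_force: [2.4, 1.2, -0.2]
gripper_width: 0.0263
grip_force: 59.4
```

```bash
python3 pose.py
```

```text
tcp [ 0.456  -0.2203  0.3377] psi -179.36 w 0.0263 f [ 2.4  1.2 -0.2] q [-0.59  0.31 -0.32  0.95  0.   -2.18] z [-0.  0. -1.]
```

Request:
play_rows(series="0.1 -0.25 0 0 0 0.035 255;0.2 -0.29 0 0 0 0.035 255;0.311 -0.29 0 0 0 0.035 255;0.311 -0.29 0 0 0 0.035 255;0.311 -0.29 0 0 0 0.035 255;0.311 -0.29 0 0 0 0.035 255;0.311 -0.29 0 0 0 0.035 255")

```text
clock: 37.43
tcp_pos: [0.5805, -0.3345, 0.3365]
tool_rot: [2.345, -2.09, -0.004]
ft_force: [-0.7, 0.7, -1.6]
gripper_width: 0.0261
grip_force: 59.5
```

```bash
python3 pose.py; python3 m1.py|grep green
```

```text
tcp [ 0.5805 -0.3345  0.3365] psi -173.4 w 0.0261 f [-0.7  0.7 -1.6] q [-0.63  0.61  0.17  1.14 -0.   -2.32] z [-0.002  0.001 -1.   ]
green [ 353  171   64   47 2172] [ 0.5692 -0.3027  0.1089  0.1622  6.8843]
```

Request:
play_rows(series="0.005 -0.029 -0.09 0 0 0 255;0.005 -0.029 -0.18 0 0 0 255;0.005 -0.029 -0.27 0 0 0 255;0.005 -0.029 -0.32 0 0 0 255;0.005 -0.029 -0.345 0 0 0 255;0.005 -0.029 -0.358 0 0 0 255;0.005 -0.029 -0.358 0 0 0 255;0.005 -0.029 -0.358 0 0 0 255")

```text
clock: 38.15
tcp_pos: [0.5831, -0.3465, 0.1966]
tool_rot: [-2.345, 2.09, -0.003]
ft_force: [-0.4, 0.1, 0.6]
gripper_width: 0.0258
grip_force: 59.5
```

```bash
python3 pose.py
```

```text
tcp [ 0.5831 -0.3465  0.1966] psi -173.4 w 0.0258 f [-0.4  0.1  0.6] q [-0.64  0.74  0.02  0.85 -0.   -2.33] z [ 0.002 -0.001 -1.   ]
```

Another 4 mm down, then release, lift and retreat.

Request:
play_rows(series="0 0 -0.006 0 0 0 255;0 0 -0.01 0 0 0 255;0 0 -0.01 0 0 0 255;0 0 -0.01 0 0 0 140;0 0 -0.01 0 0 0 140;0 0 -0.01 0 0 0 140;0 0 -0.01 0 0 0 140;0 0 -0.01 0 0 0 140")

```text
clock: 38.82
tcp_pos: [0.5827, -0.3463, 0.1908]
tool_rot: [2.345, -2.09, -0.0]
ft_force: [0.2, -0.4, -0.2]
gripper_width: 0.0386
grip_force: 0.0
```

Request:
play_rows(series="0 0 0.08 0 0 0 140;0 0 0.16 0 0 0 110;0 0 0.25 0 0 0 110;0 0 0.34 0 0 0 110;0 0 0.36 0 0 0 110;0 0 0.36 0 0 0 110")

```text
clock: 39.32
tcp_pos: [0.5836, -0.3469, 0.3388]
tool_rot: [-2.345, 2.09, -0.01]
ft_force: [-0.2, -0.6, -1.3]
gripper_width: 0.0487
grip_force: 0.0
```

Request:
play_rows(series="-0.1 0 0 0 0 -0.04 110;-0.2 0.05 0 0 0 -0.08 110;-0.3 0.1 0 0 0 -0.12 110;-0.32 0.2 0 0 0 -0.16 110;-0.34 0.3 0 0 0 -0.2 110;-0.36 0.4 0 0 0 -0.24 110;-0.38 0.5 0 0 0 -0.28 110;-0.38 0.6 0 0 0 -0.32 110;-0.38 0.7 0 0 0 -0.36 110;-0.38 0.8 0 0 0 -0.4 110")

```text
clock: 40.15
tcp_pos: [0.4301, -0.0401, 0.334]
tool_rot: [0.763, -3.046, -0.001]
ft_force: [1.5, 0.0, -0.3]
gripper_width: 0.0484
grip_force: 0.0
```

```bash
python3 pose.py
cat > st.py <<'E'
from meas import *
im,d,c=snap('top'); P=cloud(d,c); h=cv2.cvtColor(im,cv2.COLOR_RGB2HSV).astype(int)
for n,x,y in(('n14',.639,.037),('n63',.604,.0815)):
    m=(np.hypot(P[...,0]-x,P[...,1]-y)<.024)&(P[...,2]>.062)&(P[...,2]<.09)&(h[...,2]>110); mm=cv2.morphologyEx(m.astype(np.uint8),cv2.MORPH_CLOSE,np.ones((7,7)))
    print(n,rect(c,mm,.068) if mm.any() else None)
g=(h[...,0]>50)&(h[...,0]<75)&(h[...,1]>120); K=comps(g,300,9000)
for k in K[0]:
    print('tray',rect(c,K[1]==k[0],.02)); x,y,w,hh=k[1][:4]; b=np.zeros_like(g); b[y:y+hh,x:x+w]=1
    q=cv2.morphologyEx((b&(h[...,1]<70)&(h[...,2]>110)&(P[...,2]<.06)&(P[...,2]>.015)).astype(np.uint8),cv2.MORPH_CLOSE,np.ones((5,5)))
    L=comps(q,40,900)
    for j in L[0]: print('  mod',rect(c,L[1]==j[0],.028),'z',np.median(P[...,2][L[1]==j[0]]).round(4))
m=(np.hypot(P[...,0]-.489,P[...,1]-.0095)<.02)&(P[...,2]>.06)&(P[...,2]<.12); print('knob',m.sum(),np.median(P[m],0) if m.any() else 0)
E
python3 st.py
```

```text
tcp [ 0.4301 -0.0401  0.334 ] psi 118.13 w 0.0484 f [ 1.5  0.  -0.3] q [-0.26  0.18 -0.51  0.89  0.   -0.75] z [-0.001  0.    -1.   ]
n14 [ 0.6375  0.0354  0.0272  0.0277 16.5536]
n63 [6.03300e-01 8.01000e-02 2.69000e-02 2.72000e-02 6.22156e+01]
tray [ 0.5691 -0.3027  0.1088  0.1624  7.1054]
  mod [ 0.582  -0.3467  0.0284  0.0292  9.5212] z 0.0285
knob 59 [0.48715707 0.00931511 0.08355458]
```

Request:
play_rows(series="0.1 0.25 0 0 0 -0.04 110;0.2 0.3 0 0 0 -0.08 110;0.434 0.3025 0 0 0 -0.306 110;0.434 0.3025 0 0 0 -0.306 110;0.434 0.3025 0 0 0 -0.306 110;0.434 0.3025 0 0 0 -0.306 110;0.434 0.3025 0 0 0 -0.306 110;0.434 0.3025 0 0 0 -0.306 110;0.434 0.3025 0 0 0 -0.306 110;0.434 0.3025 0 0 0 -0.306 110")

```text
clock: 41.03
tcp_pos: [0.6044, 0.0791, 0.3337]
tool_rot: [-0.717, -3.057, 0.001]
ft_force: [-0.4, -0.8, -0.6]
gripper_width: 0.0488
grip_force: 0.0
```

```bash
python3 pose.py
```

```text
tcp [0.6044 0.0791 0.3337] psi 63.6 w 0.0488 f [-0.4 -0.8 -0.6] q [ 0.01  0.5  -0.03  1.04 -0.    0.47] z [-0.002 -0.    -1.   ]
```

Request:
play_rows(series="-0.0025 0.0045 -0.09 0 0 0 110;-0.0025 0.0045 -0.18 0 0 0 110;-0.0025 0.0045 -0.24 0 0 0 110;-0.0025 0.0045 -0.261 0 0 0 110;-0.0025 0.0045 -0.261 0 0 0 110;-0.0025 0.0045 -0.261 0 0 0 255;-0.0025 0.0045 -0.261 0 0 0 255;-0.0025 0.0045 -0.261 0 0 0 255;-0.0025 0.0045 -0.261 0 0 0 255;-0.0025 0.0045 -0.261 0 0 0 255")

```text
clock: 41.87
tcp_pos: [0.6046, 0.0809, 0.2325]
tool_rot: [0.722, 3.054, 0.001]
ft_force: [-0.1, -0.6, 6.4]
gripper_width: 0.0262
grip_force: 59.8
```

Request:
play_rows(series="0 0 0 0 0 0 255;0 0 0.08 0 0 0 255;0 0 0.17 0 0 0 255;0 0 0.27 0 0 0 255;0 0 0.27 0 0 0 255;0 0 0.27 0 0 0 255")

```text
clock: 42.37
tcp_pos: [0.6048, 0.081, 0.342]
tool_rot: [0.721, 3.051, 0.002]
ft_force: [-0.2, -0.4, -0.8]
gripper_width: 0.0263
grip_force: 59.2
```

```bash
python3 pose.py
```

```text
tcp [0.6048 0.081  0.342 ] psi 63.4 w 0.0263 f [-0.2 -0.4 -0.8] q [ 0.01  0.49 -0.02  1.05  0.    0.48] z [ 0.006  0.    -1.   ]
```

Request:
play_rows(series="-0.1 -0.01 0 0 0 -0.03 255;-0.2 -0.03 0 0 0 -0.07 255;-0.3 -0.06 0 0 0 -0.1 255;-0.39 -0.11 0 0 0 -0.14 255;-0.43 -0.2 0 0 0 -0.18 255;-0.4375 -0.3 0 0 0 -0.22 255;-0.4375 -0.4 0 0 0 -0.26 255;-0.4375 -0.5 0 0 0 -0.29 255;-0.42 -0.6 0 0 0 -0.313 255;-0.4 -0.7 0 0 0 -0.313 255")

```text
clock: 43.2
tcp_pos: [0.4428, -0.2008, 0.3381]
tool_rot: [-2.086, -2.348, 0.0]
ft_force: [1.6, 0.8, 0.2]
gripper_width: 0.0261
grip_force: 59.2
```

```bash
python3 pose.py
```

```text
tcp [ 0.4428 -0.2008  0.3381] psi 6.76 w 0.0261 f [1.6 0.8 0.2] q [-0.58  0.27 -0.37  0.93  0.    0.88] z [-0.001  0.    -1.   ]
```

Request:
play_rows(series="0.03 -0.09 0 0 0 0 255;0.1 -0.16 0 0 0 0 255;0.19 -0.21 0 0 0 0 255;0.28 -0.254 0 0 0 0 255;0.3325 -0.254 0 0 0 0 255;0.3325 -0.254 0 0 0 0 255;0.3325 -0.254 0 0 0 0 255;0.3325 -0.254 0 0 0 0 255")

```text
clock: 43.87
tcp_pos: [0.5761, -0.3002, 0.3375]
tool_rot: [-2.079, -2.352, 0.001]
ft_force: [-0.4, 0.8, -0.0]
gripper_width: 0.0262
grip_force: 59.3
```

```bash
python3 pose.py; python3 st.py | grep -E 'tray|mod'
```

```text
tcp [ 0.5761 -0.3002  0.3375] psi 7.06 w 0.0262 f [-0.4  0.8 -0. ] q [-0.59  0.57  0.1   1.11 -0.    0.85] z [-0.002  0.001 -1.   ]
tray [ 0.5691 -0.3018  0.1085  0.1606  7.172 ]
```

Request:
play_rows(series="0.002 -0.003 -0.09 0 0 0 255;0.002 -0.003 -0.18 0 0 0 255;0.002 -0.003 -0.27 0 0 0 255;0.002 -0.003 -0.32 0 0 0 255;0.002 -0.003 -0.345 0 0 0 255;0.002 -0.003 -0.358 0 0 0 255;0.002 -0.003 -0.358 0 0 0 255;0.002 -0.003 -0.358 0 0 0 255")

```text
clock: 44.58
tcp_pos: [0.5779, -0.3022, 0.1969]
tool_rot: [2.08, 2.352, 0.0]
ft_force: [0.5, -0.2, -0.2]
gripper_width: 0.026
grip_force: 59.3
```

```bash
python3 pose.py
```

```text
tcp [ 0.5779 -0.3022  0.1969] psi 7.03 w 0.026 f [ 0.5 -0.2 -0.2] q [-0.59  0.7  -0.06  0.81 -0.    0.85] z [ 0.002 -0.001 -1.   ]
```

Request:
play_rows(series="0 0 -0.006 0 0 0 255;0 0 -0.01 0 0 0 255;0 0 -0.01 0 0 0 255;0 0 -0.01 0 0 0 140;0 0 -0.01 0 0 0 140;0 0 -0.01 0 0 0 140;0 0 -0.01 0 0 0 140;0 0 -0.01 0 0 0 140")

```text
clock: 45.25
tcp_pos: [0.5775, -0.3018, 0.1913]
tool_rot: [-2.081, -2.354, 0.0]
ft_force: [0.7, 0.1, 0.3]
gripper_width: 0.0385
grip_force: 0.0
```

Request:
play_rows(series="0 0 0.08 0 0 0 140;0 0 0.16 0 0 0 110;0 0 0.25 0 0 0 110;0 0 0.34 0 0 0 110;0 0 0.36 0 0 0 110;0 0 0.36 0 0 0 110")

```text
clock: 45.75
tcp_pos: [0.5784, -0.3024, 0.339]
tool_rot: [2.077, 2.349, 0.001]
ft_force: [0.6, 0.5, 0.2]
gripper_width: 0.0486
grip_force: 0.0
```

Request:
play_rows(series="-0.1 0 0 0 0 0 110;-0.2 0.05 0 0 0 0 110;-0.29 0.1 0 0 0 0.01 110;-0.31 0.2 0 0 0 0.02 110;-0.33 0.3 0 0 0 0.03 110;-0.34 0.4 0 0 0 0.036 110;-0.35 0.5 0 0 0 0.036 110;-0.36 0.6 0 0 0 0.036 110;-0.36 0.7 0 0 0 0.036 110;-0.36 0.79 0 0 0 0.036 110")

```text
clock: 46.58
tcp_pos: [0.4323, 0.0162, 0.3344]
tool_rot: [-1.944, -2.466, 0.001]
ft_force: [1.0, 0.7, -0.3]
gripper_width: 0.0485
grip_force: 0.0
```

```bash
python3 pose.py; python3 st.py
```

```text
tcp [0.4323 0.0162 0.3344] psi 13.51 w 0.0485 f [ 1.   0.7 -0.3] q [-0.13  0.18 -0.5   0.89  0.    1.2 ] z [-0.002  0.    -1.   ]
n14 [ 0.6375  0.0354  0.0272  0.0277 16.5536]
n63 None
tray [ 0.5691 -0.3027  0.1088  0.1625  7.172 ]
  mod [ 0.5821 -0.3469  0.0278  0.0295  7.0013] z 0.0286
  mod [ 0.5771 -0.3015  0.0273  0.0291  6.57  ] z 0.0291
knob 0 0
```

Request:
play_rows(series="0.08 0.06 0 0 0 0 110;0.16 0.12 0 0 0 0 110;0.25 0.16 0 0 0 0 110;0.34 0.16 0 0 0 0 110;0.43 0.14 0 0 0 0 110;0.5 0.09 0 0 0 0 110;0.514 0.051 0 0 0 0 110;0.514 0.051 0 0 0 0 110;0.514 0.051 0 0 0 0 110;0.514 0.051 0 0 0 0 110")

```text
clock: 47.47
tcp_pos: [0.6381, 0.0347, 0.3345]
tool_rot: [-1.944, -2.466, 0.001]
ft_force: [0.1, -0.2, 0.4]
gripper_width: 0.0488
grip_force: 0.0
```

```bash
python3 pose.py
```

```text
tcp [0.6381 0.0347 0.3345] psi 13.5 w 0.0488 f [ 0.1 -0.2  0.4] q [-0.06  0.55  0.06  1.09  0.    1.28] z [-0.002  0.    -1.   ]
```

Request:
play_rows(series="0 0.005 -0.09 0 0 0 110;0 0.005 -0.18 0 0 0 110;0 0.005 -0.24 0 0 0 110;0 0.005 -0.261 0 0 0 110;0 0.005 -0.261 0 0 0 110;0 0.005 -0.261 0 0 0 255;0 0.005 -0.261 0 0 0 255;0 0.005 -0.261 0 0 0 255;0 0.005 -0.261 0 0 0 255;0 0.005 -0.261 0 0 0 255")

```text
clock: 48.3
tcp_pos: [0.64, 0.0366, 0.2332]
tool_rot: [1.943, 2.465, 0.003]
ft_force: [-1.4, 0.7, 7.6]
gripper_width: 0.0263
grip_force: 59.9
```

Request:
play_rows(series="0 0 0 0 0 0 255;0 0 0.08 0 0 0 255;0 0 0.17 0 0 0 255;0 0 0.27 0 0 0 255;0 0 0.27 0 0 0 255;0 0 0.27 0 0 0 255")

```text
clock: 48.8
tcp_pos: [0.6402, 0.0365, 0.3428]
tool_rot: [1.941, 2.463, 0.006]
ft_force: [0.2, 1.4, -1.5]
gripper_width: 0.0258
grip_force: 59.4
```

```bash
python3 pose.py
```

```text
tcp [0.6402 0.0365 0.3428] psi 13.52 w 0.0258 f [ 0.2  1.4 -1.5] q [-0.06  0.55  0.08  1.09  0.    1.28] z [ 0.007 -0.    -1.   ]
```

Request:
play_rows(series="-0.04 0.06 0 0 0 0 255;-0.12 0.12 0 0 0 0 255;-0.21 0.12 0 0 0 0 255;-0.31 0.1 0 0 0 0 255;-0.41 0.08 0 0 0 0 255;-0.49 0.02 0 0 0 -0.01 255;-0.51 -0.08 0 0 0 -0.02 255;-0.51 -0.18 0 0 0 -0.03 255;-0.51 -0.28 0 0 0 -0.036 255;-0.51 -0.38 0 0 0 -0.036 255")

```text
clock: 49.63
tcp_pos: [0.4342, -0.1169, 0.3387]
tool_rot: [2.082, 2.353, 0.0]
ft_force: [1.0, 0.4, -0.8]
gripper_width: 0.0259
grip_force: 59.4
```

```bash
python3 pose.py;  python3 st.py
```

```text
tcp [ 0.4342 -0.1169  0.3387] psi 7.0 w 0.0259 f [ 1.   0.4 -0.8] q [-0.43  0.2  -0.46  0.91  0.    1.02] z [ 0.  0. -1.]
n14 None
n63 None
tray [ 0.5695 -0.3024  0.1078  0.1611  7.172 ]
  mod [ 0.5821 -0.3469  0.0278  0.0295  7.0013] z 0.0287
  mod [ 0.5771 -0.3015  0.0273  0.0291  6.57  ] z 0.0291
knob 62 [0.48702174 0.00941486 0.08363239]
```

Request:
play_rows(series="0 -0.1 0 0 0 0 255;0.01 -0.2 0 0 0 0 255;0.06 -0.29 0 0 0 0 255;0.14 -0.35 0 0 0 0 255;0.24 -0.35 0 0 0 0 255;0.3425 -0.35 0 0 0 0 255;0.3425 -0.35 0 0 0 0 255;0.3425 -0.35 0 0 0 0 255;0.3425 -0.35 0 0 0 0 255;0.3425 -0.35 0 0 0 0 255")

```text
clock: 50.52
tcp_pos: [0.5711, -0.2551, 0.3386]
tool_rot: [-2.08, -2.352, 0.001]
ft_force: [0.1, -0.2, -0.1]
gripper_width: 0.0257
grip_force: 59.5
```

```bash
python3 pose.py
```

```text
tcp [ 0.5711 -0.2551  0.3386] psi 7.03 w 0.0257 f [ 0.1 -0.2 -0.1] q [-0.54  0.52  0.03  1.08 -0.    0.91] z [-0.001  0.001 -1.   ]
```

Request:
play_rows(series="0 -0.003 -0.09 0 0 0 255;0 -0.003 -0.18 0 0 0 255;0 -0.003 -0.27 0 0 0 255;0 -0.003 -0.32 0 0 0 255;0 -0.003 -0.345 0 0 0 255;0 -0.003 -0.36 0 0 0 255;0 -0.003 -0.36 0 0 0 255;0 -0.003 -0.36 0 0 0 255")

```text
clock: 51.18
tcp_pos: [0.5725, -0.257, 0.1964]
tool_rot: [2.08, 2.352, 0.001]
ft_force: [0.5, 0.4, -0.6]
gripper_width: 0.0257
grip_force: 59.5
```

```bash
python3 pose.py
```

```text
tcp [ 0.5725 -0.257   0.1964] psi 7.03 w 0.0257 f [ 0.5  0.4 -0.6] q [-0.54  0.66 -0.14  0.77 -0.    0.91] z [ 0.002 -0.001 -1.   ]
```

Request:
play_rows(series="0 0 -0.006 0 0 0 255;0 0 -0.009 0 0 0 255;0 0 -0.009 0 0 0 255;0 0 -0.009 0 0 0 140;0 0 -0.009 0 0 0 140;0 0 -0.009 0 0 0 140;0 0 -0.009 0 0 0 140;0 0 -0.009 0 0 0 140")

```text
clock: 51.85
tcp_pos: [0.5722, -0.2566, 0.1913]
tool_rot: [-2.081, -2.354, -0.0]
ft_force: [0.8, 0.4, -0.5]
gripper_width: 0.0384
grip_force: 0.0
```

Request:
play_rows(series="0 0 0.08 0 0 0 140;0 0 0.16 0 0 0 110;0 0 0.25 0 0 0 110;0 0 0.34 0 0 0 110;0 0 0.36 0 0 0 110;0 0 0.36 0 0 0 110")

```text
clock: 52.35
tcp_pos: [0.5731, -0.2572, 0.3387]
tool_rot: [2.077, 2.349, 0.002]
ft_force: [1.0, -1.0, -0.1]
gripper_width: 0.0489
grip_force: 0.0
```

Request:
play_rows(series="-0.1 0 0 0 0 0 110;-0.2 0.03 0 0 0 0 110;-0.3 0.1 0 0 0 0 110;-0.38 0.2 0 0 0 0 110;-0.4 0.3 0 0 0 0 110;-0.4 0.4 0 0 0 0 110;-0.4 0.4 0 0 0 0 110;-0.4 0.4 0 0 0 0 110")

```text
clock: 53.02
tcp_pos: [0.4109, -0.0941, 0.3344]
tool_rot: [-2.076, -2.355, 0.0]
ft_force: [0.7, 1.3, 0.4]
gripper_width: 0.0485
grip_force: 0.0
```

```bash
python3 pose.py;  python3 st.py
python3 - <<'E'
from h import *
im,d,c=snap('top'); save('end',cv2.resize(im[140:270,230:430],(800,520),interpolation=cv2.INTER_CUBIC))
E
```

```text
tcp [ 0.4109 -0.0941  0.3344] psi 7.22 w 0.0485 f [0.7 1.3 0.4] q [-0.4   0.16 -0.53  0.89  0.    1.05] z [-0.002  0.001 -1.   ]
n14 None
n63 None
tray [ 0.5691 -0.3025  0.1087  0.162   7.172 ]
  mod [ 0.5821 -0.3469  0.0278  0.0295  7.0013] z 0.0287
  mod [ 0.5771 -0.3015  0.0273  0.0291  6.57  ] z 0.0291
  mod [ 0.572  -0.2587  0.0278  0.0293  5.7789] z 0.0289
knob 61 [0.48738822 0.0093276  0.08316708]
```

View pics/end.png

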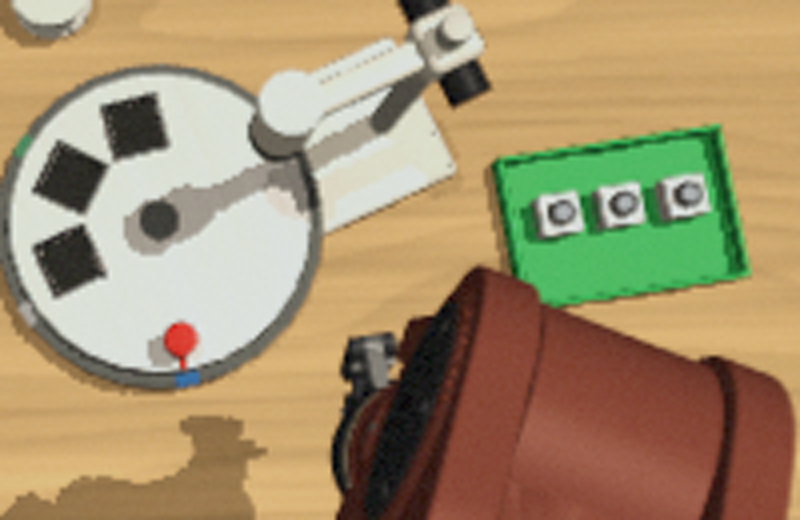

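The three modules stand upright side by side in the tray at (558,212), (620,205) and (685,196). The pointer is at blue with the knob down, and the arm is clear, so I'm handing in.

```bash
python3 -c "
from workcell import r
print(r.job_done())"
```

```text
the job is handed in; nothing more can be done
None
```

The job is handed in (no verdict came back): the table was indexed to inspection and back, the tally lever was swung to its stop and sprung back, and all three modules stand upright in the green tray with the plunger home at loading.

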